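Dock the tube rack and draw it in with the cam lock

ROBOT

A 6-joint arm with a two-finger parallel gripper is mounted at the origin on a cart in front of the work surface, level with it; the furniture and walls round the work are solid. World frame = base frame: x ahead of the robot, y to its left, z up, the work surface at z = 0. Lengths are in mm, angles in degrees, forces in N, time in s.
With the tool pointing down it reaches from about 300 to 850 mm from the base axis. Payload 4.2 kg.
Tool frame: the origin (TCP) lies at the very end of the fingers, on their centre line; the grasp point (between the pads) lies 19 mm behind it (env.grasp_offset is the distance from the TCP to the grasp point, in mm); z points along the fingers, y is the line along which they close (so a half turn about z gives the same grasp; the last joint's range is limited). The gripper opens to 91 mm and grips with 3 to 60 N. Pads are 32 mm wide; open, the fingers measure 118 mm over their backs; the gripper's body (76 mm by 178 mm) begins 60 mm behind the grasp point.
Start: joints at [-74.599, 18.312, 89.639, -0, 72.044, -1.146], TCP at [163.764, -551.203, 213.976] pointing down, gripper open.
Joint ranges: [-177.97, 177.97], [-48.28, 115.42], [12.27, 149.76], [-77.06, 257.06], [2.81, 150.46], [-146.56, 146.56]. Speed limits (degrees/s): [147.25, 147.25, 180, 180, 180, 180].

INTERFACE

Orientations are given as [roll, pitch, yaw] about the fixed x, y, z axes, in that order (R = Rz(yaw) Ry(pitch) Rx(roll)).
In Python, from workcell import env gives the robot as it stands. The module is installed in compiled form; this text tells all that it offers.
- The arm moves only by the tool send_rows, never from a script. Its argument "motion" is a list of rows, each an object of numbers: "tx", "ty", "tz": the shift along the tool's x, y, z in units of 500 mm (1.0 is 500 mm); "rx", "ry", "rz": the turn, a rotation vector about the tool's x, y, z in units of 30 degrees (1.0 is 30 degrees); "gripper": the closure, from -1 (fully open) to 1 (shut). In form: [{"tx": .., "ty": .., "tz": .., "rx": .., "ry": .., "rz": .., "gripper": ..}, ...]. A call has 1 to 12 rows; each row shifts and turns the commanded pose from where the row before left it, along the tool's axes as they then stand; what a row does not reach is not made up. A row lasts 1/8 s, in which the tool goes at most 62.5 mm and 10.7 degrees, less where a joint would pass 70% of its speed; a pose out of reach is approached as far as the arm can. A call with a number of a shift or a turn outside -1 to 1 is refused whole. A call with a gripper value outside its range is refused whole. The fingers move at their own pace and stop on an object; "grip_force" is the grip in N (left out, the last holds). Time passes only in rows, so rows that do not move let the fingers close. It gives the time, the measured TCP pose, the force, the opening and the grip force at its end, in the units of the state.
- env.state(): the state, without advancing time (a new reading comes with each control period).
- env.grab_frame(name): name is "side" or "top"; returns a dict with "frame" (480x640x3 uint8, red, green, blue), "vertical_fov" (degrees; the focal length in pixels is half the picture's height over the tangent of half this angle, whatever the lens; pixels are square), "cx", "cy" (the principal point, pixels), "k1" (the pictures are not rectified: a ray, as slopes to the right and down, at radius r is drawn at 1 + k1 r^2 times it, then the intrinsics apply), "rvec" (rotation vector, rad) and "tvec" (3), from world to camera coordinates, as OpenCV has them. Camera axes: x right, y down, z forward; pixel columns grow to the right and rows downward; lengths in mm; the calibration is good to about 2 mm. A picture is of the moment at which its call begins. There is no depth.
- env.job_done(): hands the job in; it is judged then, once.
The state is a dict: "time_s": time; "qpos": joint angles; "qvel": joint speeds; "effort": joint torques, N m; "ee_pos": TCP position; "ee_rot": TCP orientation; "force": force on the tool from outside, world axes, zero at the start; "torque": the same for the moment, N m; "gripper_width": finger opening in mm; "gripper_force": force on a finger pad.
Only numpy, scipy, OpenCV 4.12 (cv2) and the standard library are available. Lean on these libraries where they do the work, as an engineer would, in place of code of your own. Each camera call takes 0.05 s, during which the arm holds its last target. There are 200 camera calls.

TASK

Push the white tube rack gently along its rails until it meets the two sprung buffers of the blue dock, so that its bolt head stands inside the cam. Then turn the slotted cam disc clockwise with the orange screwdriver until the rack is drawn fully home and clamped snugly against the dock: firm, but not overtightened. Put the screwdriver back upright in the stand it came from and leave the other things alone.

Things in the scene. Friction and masses are not known exactly. Their poses are not given: they have to be found in the camera images.
- dock: Fixed dock: aluminium plate 210 x 105 x 10 mm (x, y, z), two steel rails on it (inner faces 83 mm apart, 10 mm high, x = -104 to +34 mm) and, at the +x end, a blue cam housing (x = 35 to 105 mm, 91 mm wide, top at z = 48 mm). Origin: centre of the plate's underside, z up. The rack slides along the dock's +x.
- rack: Loose white tube rack, 60 x 80 x 42 mm (x, y, z), 0.2 to 0.45 kg, between the rails with 1.5 mm play either side. Origin: centre of its underside; x points to the housing. Origin at dock x = -40 to -15 mm at the start, +2 mm when it touches the buffers, +5 mm fully home (it yields some tenths of a mm). Sliding takes 1 to 2 N; unless the cam holds it the buffers push it back to +2 mm.
- cam (a joint): Angle of the cam disc in rad, growing clockwise from above; vertical axis at dock x = 65 mm, y = 0. Starts at 0.02 to 0.17 (mouth open), catches the bolt head at about 0.55 to 0.8. The bolt is screwed in more or less deeply, so the rack comes snug somewhere from 1.25 to 1.7. Turning takes 0.05 to 0.15 N m while drawing, rising to 0.2 to 0.24 when snug; past about 0.27 is overtight. Stays put.
- cam_slot (a point): Centre of the floor of the screwdriver slot in the steel cam disc (42 mm diameter, top face 50 mm above the worktop). The slot is 21 mm long, 5 mm wide and 7 mm deep; the point lies on the cam axis 43 mm above the worktop, its x axis runs along the slot and turns with the cam, z is up.
- screwdriver: Stubby screwdriver, 110 mm long, 90 g, upright in its stand. Origin: centre of the underside of its black collar (30 mm diameter, 5 mm thick), z up along the tool. Above the collar an orange square handle 22 x 22 mm (faces square to the tool's x and y), z = 5 to 55 mm; below it an 8 mm shaft and the blade.
- screwdriver_tip (a point): Middle of the end of the flat blade, 55 mm below the collar's underside; axes as the screwdriver's. The blade is 16 mm wide (along x), 3 mm thick (along y) and 12 mm long: in the slot 1 mm play either side, so the cam may lag the tool by 0.1 to 0.2 rad.
- stand: Fixed grey stand, 60 x 60 x 62 mm on a black 74 mm foot, with an upright through hole of 22 mm diameter in its middle. Origin: centre of its underside, z up. The screwdriver hangs in the hole, its collar resting on the stand's top face, 62 mm above the worktop.
- tape_roll: Bystander: roll of green tape, 68 mm diameter, 19 mm high; it and the stand may swap places.
- timer: Bystander: white timer, 62 x 68 x 19 mm.
- bottle: Bystander: clear bottle with black cap, 47 mm diameter, 102 mm tall.
- dish: Bystander: lidded culture dish, 63 mm diameter, 16 mm high.
- dropper: Bystander: brown dropper bottle, 30 mm diameter, 93 mm tall.
- dock_face (a point): Middle of the housing's front face (dock x = 35 mm, z = 30 mm; axes as the dock's), over the port that the bolt enters. Either side, at y = +-28 mm, a black 10 mm damped buffer stands 3 mm proud of the face; together they resist with about 4 N at first touch and 7 N when flush. The rack's front face must end flush and tight against this face.
- rack_rear (a point): Middle of the rack's bare rear face (rack x = -30 mm, 30 mm above the worktop), the place to push. From the front face a bolt with an 8 mm upright head, 23 mm out, enters the cam. The cam catches the head only if the rack is left within about 1 mm of touching the buffers; draw back slowly after pushing.
Things that resemble listed ones, but are neither listed nor needed, are in the scene too. Leave any yellow look-alike of the rack alone.

How it is judged (in metres and radians):
On the way, in this order (a step that is already met when the one before it is completed fails the run):
1. the rack has been pushed along its rails up to the sprung buffers (x of rack in the frame of dock above 0.0005 m), for 0.1 s.
2. with the screwdriver's blade in the slot, the cam is turned until the rack is drawn home and clamped snug (distance between screwdriver_tip and cam_slot below 0.006 m and value of joint cam above 0.9 rad and x of rack in the frame of dock above 0.004 m and contact force between rack and dock above 42 N), for 0.1 s.
At the end, for the whole second after the job is handed in: The cam, past 0.9 rad, clamps the rack within 1 mm of home: contact forces between rack and dock add up to over 25 N. The screwdriver is at rest in the stand's hole, upright within 0.1 rad, collar within 3 mm of the stand's top and 8 mm of the hole's middle (value of joint cam above 0.9 rad and x of rack in the frame of dock above 0.004 m and contact force between rack and dock above 25 N and horizontal distance between screwdriver and stand below 0.008 m and z of screwdriver in the frame of stand below 0.065 m and angle between screwdriver's own z axis and vertical below 0.1 rad and linear speed of screwdriver below 0.02 m/s and linear speed of rack below 0.01 m/s); the robot touches nothing.
It fails at once if the rack is pushed with more than 25 N (contact force between any of the fingers, the arm and rack above 25 N).
It fails at once if the rack is overtightened: the contact forces between rack and dock (face, buffers, cam, rails, weight added up) pass 100 N (contact force between rack and dock above 100 N).
It fails at once if the screwdriver presses or twists on the dock and its cam with more than 60 N (the two sides of the blade added up) (contact force between screwdriver and dock above 60 N).
It fails at once if a bystander is moved by more than 2 cm (distance of any of tape_roll, timer, bottle, dish, dropper from where it was at the start of the episode above 0.02 m).
It also fails if it takes over 72 s, if anything falls off the work surface, if the arm or the gripper's body presses on something with over 40 N, if the wrist force passes 120 N, or if a joint passes its speed limit or range.

## Working session

There is one attempt and no reset: what is moved stays moved. The work goes in short steps, Python scripts to look and compute and a tool call to move; the robot and the scene stay as the last step left them, time stands still between calls to the robot, and variables do not carry over. Pictures are saved under pics/ and viewed, at most 10 in all, crops included, and the job is handed in when it is done.

Besides the shell and the picture viewer there is one more tool, called after "Request:" by a JSON object that holds its "method" and its "body". send_rows: Moves the arm, as the interface text tells. Shifts and turns lie within -1 to 1; 1 stands for 500 mm of shift or 30 degrees of turn. Its arguments: {"type":"object","properties":{"motion":{"type":"array"},"grip_force":{"type":"number"}},"required":["motion"]}

```bash
mkdir -p pics; cat > h.py <<'E'
import numpy as np,cv2,pickle
from workcell import env
def grab(n,f):
    d=env.grab_frame(n); cv2.imwrite(f'pics/{f}.png',d['frame'][:,:,::-1]); pickle.dump(d,open(f'pics/{f}.pkl','wb')); return d
def load(f): return pickle.load(open(f'pics/{f}.pkl','rb'))
def cam(d):
    f=240/np.tan(np.radians(d['vertical_fov'])/2)
    K=np.array([[f,0,d['cx']],[0,f,d['cy']],[0,0,1.]]); D=np.array([d['k1'],0,0,0.])
    return K,D,np.array(d['rvec'],float).ravel(),np.array(d['tvec'],float).ravel()
def ray(d,p):
    K,D,r,t=cam(d); n=cv2.undistortPoints(np.array([[p]],float),K,D)[0,0]
    R=cv2.Rodrigues(r)[0]; return -R.T@t, R.T@np.array([n[0],n[1],1])
def at_z(d,p,z):
    o,v=ray(d,p); return o+v*(z-o[2])/v[2]
def proj(d,P):
    K,D,r,t=cam(d); return cv2.projectPoints(np.array(P,float).reshape(-1,3),r,t,K,D)[0].reshape(-1,2)
def crop(d,f,x,y,w,h,s):
    cv2.imwrite(f'pics/{f}.png',cv2.resize(d['frame'][y:y+h,x:x+w,::-1],None,fx=s,fy=s,interpolation=cv2.INTER_CUBIC))
E
python3 - <<'E'
from h import *
a=grab('top','top0');b=grab('side','side0')
for d in(a,b): print(ray(d,(320,240)),d['vertical_fov'],d['k1'])
print(env.state(),env.grasp_offset)
E
```

```text
(array([ 363.73204705,  -79.86441873, 1381.51948964]), array([ 0.19450387,  0.01080044, -0.98106218])) 55.56147519174407 -0.004451919952769543
(array([156.15112904, 757.00022549, 429.68795882]), array([ 0.45852115, -0.81399335, -0.35701601])) 56.68559503679116 -0.017938912929235308
{'time_s': 0.1, 'qpos': array([-7.45996006e+01,  1.83476285e+01,  8.96986999e+01,  7.53614410e-04,
        7.20445369e+01, -1.14784778e+00]), 'qvel': array([-0.08734626, -0.01558666, -0.22803056,  0.04113218, -0.07952193,
       -0.06180583]), 'effort': array([ 1.07976910e-03, -4.13332665e+01, -2.32509255e+01,  7.30034150e-02,
        4.21612489e-02, -4.85714611e-05]), 'ee_pos': array([ 163.63972774, -550.75404268,  213.21271676]), 'ee_rot': array([-1.79909167e+02, -2.53664581e-03,  1.65480123e+01]), 'force': array([-0.20458346,  0.21846238,  0.2525646 ]), 'torque': array([ 0.01799371,  0.03389814, -0.02167777]), 'gripper_force': 0.0, 'gripper_width': 90.97151929909495} 18.8
```

View pics/top0.png

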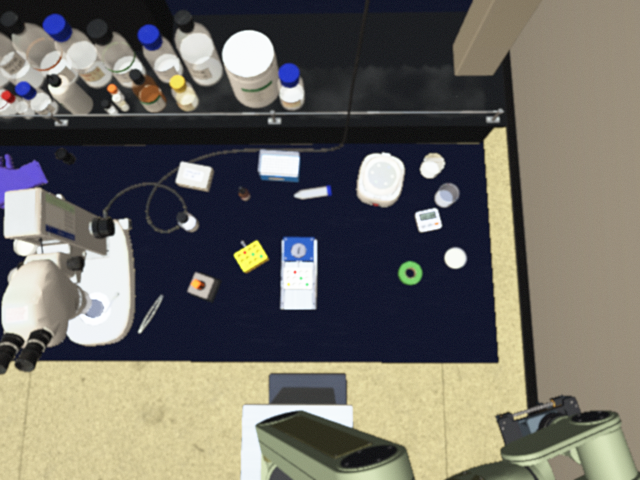

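View pics/side0.png

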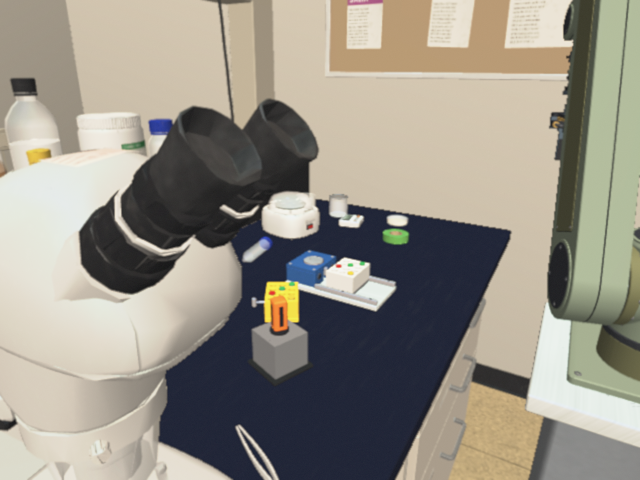

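The top view shows the dock with the blue housing at (299,249) and the white rack at (298,275). The yellow look-alike rack is at (250,256). The orange screwdriver is in the grey stand at (203,286). The tape is at (410,273), the timer at (428,220) and the dish at (455,258). Possible mix-ups are the yellow rack (250,256) for the rack, and the orange-capped vials on the shelf (118,97) for the screwdriver. I choose the white rack on the rails and the tool in the grey stand, and will check both in a close crop.

```bash
python3 - <<'E'
from h import *
a=load('top0');b=load('side0')
A=cv2.resize(a['frame'][225:325,180:330,::-1],None,fx=5.3,fy=5.3,interpolation=cv2.INTER_CUBIC)[:,:800]
cv2.imwrite('pics/c1.png',A)
B=cv2.resize(b['frame'][240:390,240:405,::-1],None,fx=4,fy=4,interpolation=cv2.INTER_CUBIC)
cv2.imwrite('pics/c2.png',B)
E
```

```text
(no output)
```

View pics/c1.png

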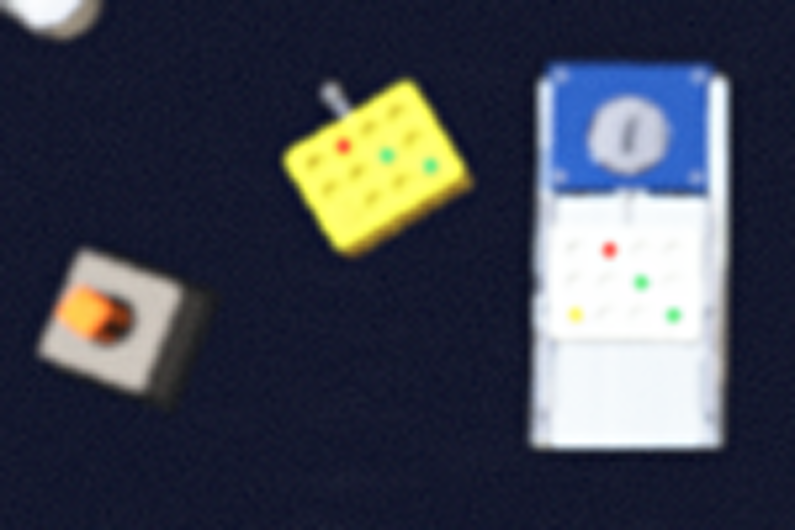

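View pics/c2.png

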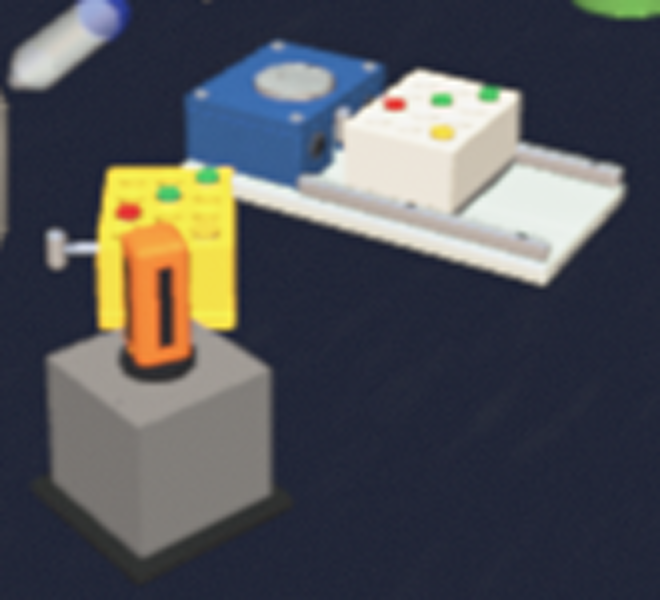

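```bash
cat > fit.py <<'E'
from h import *
from scipy.optimize import least_squares
a=load('top0');b=load('side0')
T=lambda u,v:(180+u/5.3,225+v/5.3)
S=lambda u,v:(240+u/4,240+v/4)
def fit(obs,x0):
    def res(p):
        c,s=np.cos(p[2]),np.sin(p[2]);r=[]
        for d,px,q in obs:
            P=[p[0]+c*q[0]-s*q[1],p[1]+s*q[0]+c*q[1],q[2]]
            r+=list(proj(d,P)[0]-px)
        return np.array(r)
    o=least_squares(res,x0,loss='soft_l1'); return o.x,np.round(res(o.x).reshape(-1,2),1).tolist()
if __name__=='__main__':
    dock=[(a,T(530,447),(-105,52.5,10)),(a,T(720,450),(-105,-52.5,10)),(a,T(551,64),(105,45.5,48)),(a,T(714,66),(105,-45.5,48)),(a,T(628,134),(65,0,50)),
     (b,S(543,277),(-105,52.5,10)),(b,S(627,182),(-105,-52.5,10)),(b,S(294,81),(65,0,50)),(b,S(385,65),(35,-45.5,48)),(b,S(187,95),(105,45.5,48)),(b,S(278,42),(105,-45.5,48))]
    x0=list(at_z(a,T(630,255),10)[:2])+[0.]
    D,r=fit(dock,x0);print('dock',D,np.degrees(D[2]),r)
    rack=[(a,T(550,338),(-30,40,52)),(a,T(701,340),(-30,-40,52)),(b,S(520,95),(-30,-40,52)),(b,S(455,150),(-30,40,52)),(b,S(345,122),(30,40,52)),(b,S(425,70),(30,-40,52))]
    R,r=fit(rack,list(at_z(a,T(628,285),52)[:2])+[0.]);print('rack',R,r)
    st=[(a,T(82,248),(30,30,62)),(a,T(185,290),(30,-30,62)),(a,T(145,392),(-30,-30,62)),(a,T(38,352),(-30,30,62)),(b,S(140,428),(-30,30,62)),(b,S(47,358),(30,30,62)),(b,S(272,370),(-30,-30,62))]
    c=list(at_z(a,T(112,320),62)[:2])
    for y0 in(-.35,.35):
        s,r=fit(st,c+[y0]);print('stand',s,np.degrees(s[2]),r)
    print('handle top',[at_z(a,T(*q),117)[:2].round(1).tolist() for q in((75,285),(118,298),(100,340),(55,315))])
    e=[at_z(a,T(*q),50)[:2] for q in((634,120),(625,150))];v=e[0]-e[1];print('slot',np.degrees(np.arctan2(v[1],v[0])))
E
python3 fit.py
```

```text
dock [ 5.31657921e+02  6.44871735e-01 -1.90994447e-02] -1.0943175696035152 [[-0.1, -1.1], [-0.9, -0.9], [-0.5, -0.1], [-0.9, 0.0], [-0.3, 0.0], [0.5, -2.1], [0.1, 0.3], [0.7, -0.8], [0.4, -0.0], [0.0, -0.1], [0.1, -0.7]]
rack [ 5.12909257e+02 -5.74494632e-01 -2.49570350e-02] [[0.1, -0.6], [-1.0, -0.3], [1.0, -0.3], [-0.1, 0.0], [0.8, 0.1], [-0.6, -0.1]]
stand [ 4.91023032e+02  2.82511566e+02 -3.52401435e-01] -20.191114935355213 [[-0.1, 0.4], [-0.8, -0.5], [-1.1, -0.4], [0.2, -0.0], [0.0, -0.1], [0.6, -0.4], [0.0, -0.2]]
stand [ 4.91023032e+02  2.82511566e+02 -3.52401451e-01] -20.191115864507378 [[-0.1, 0.4], [-0.8, -0.5], [-1.1, -0.4], [0.2, -0.0], [0.0, -0.1], [0.6, -0.4], [0.0, -0.2]]
handle top [[504.0, 287.0], [497.1, 263.8], [474.9, 272.3], [488.1, 296.8]]
slot -15.988706838562655
```

Request:
{"method": "send_rows", "body": {"motion": [{"rz": -0.3, "gripper": 1}, {"rz": -0.3, "gripper": 1}, {"rz": -0.3, "gripper": 1}, {"rz": -0.3, "gripper": 1}, {"rz": -0.3, "gripper": 1}, {"rz": -0.3, "gripper": 1}, {"rz": -0.3, "gripper": 1}, {"rz": -0.3, "gripper": 1}, {"rz": -0.01, "gripper": 1}], "grip_force": 30}}

```text
invalid input at $.motion[0]: expected keys tx, ty, tz, rx, ry, rz, gripper
```

Request:
{"method": "send_rows", "body": {"motion": [{"tx": 0.093, "ty": 0.044, "gripper": 1}, {"tx": 0.093, "ty": 0.044, "gripper": 1}, {"tx": 0.093, "ty": 0.044, "gripper": 1}, {"tx": 0.093, "ty": 0.044, "gripper": 1}, {"tx": 0.093, "ty": 0.044, "gripper": 1}, {"tx": 0.093, "ty": 0.044, "gripper": 1}, {"tx": 0.093, "ty": 0.044, "gripper": 1}, {"tx": 0.093, "ty": 0.044, "gripper": 1}, {"tx": 0.093, "ty": 0.044, "gripper": 1}, {"tx": 0.093, "ty": 0.044, "gripper": 1}, {"tx": 0.093, "ty": 0.044, "gripper": 1}, {"tx": 0.093, "ty": 0.044, "gripper": 1}]}}

```text
invalid input at $.motion[0]: expected keys tx, ty, tz, rx, ry, rz, gripper
```

Request:
{"method": "send_rows", "body": {"motion": [{"tx": 0, "ty": 0, "tz": 0, "rx": 0, "ry": 0, "rz": -0.3, "gripper": 1}, {"tx": 0, "ty": 0, "tz": 0, "rx": 0, "ry": 0, "rz": -0.3, "gripper": 1}, {"tx": 0, "ty": 0, "tz": 0, "rx": 0, "ry": 0, "rz": -0.3, "gripper": 1}, {"tx": 0, "ty": 0, "tz": 0, "rx": 0, "ry": 0, "rz": -0.3, "gripper": 1}, {"tx": 0, "ty": 0, "tz": 0, "rx": 0, "ry": 0, "rz": -0.3, "gripper": 1}, {"tx": 0, "ty": 0, "tz": 0, "rx": 0, "ry": 0, "rz": -0.3, "gripper": 1}, {"tx": 0, "ty": 0, "tz": 0, "rx": 0, "ry": 0, "rz": -0.3, "gripper": 1}, {"tx": 0, "ty": 0, "tz": 0, "rx": 0, "ry": 0, "rz": -0.3, "gripper": 1}, {"tx": 0, "ty": 0, "tz": 0, "rx": 0, "ry": 0, "rz": -0.01, "gripper": 1}], "grip_force": 30}}

```text
time_s: 1.23
ee_pos: [163.7, -551.0, 213.5]
ee_rot: [-180.0, -0.0, 88.8]
force: [-0.4, 0.2, -0.3]
gripper_width: 4.1
gripper_force: 0.0
```

Request:
{"method": "send_rows", "body": {"motion": [{"tx": 0.093, "ty": 0.044, "tz": 0, "rx": 0, "ry": 0, "rz": 0, "gripper": 1}, {"tx": 0.093, "ty": 0.044, "tz": 0, "rx": 0, "ry": 0, "rz": 0, "gripper": 1}, {"tx": 0.093, "ty": 0.044, "tz": 0, "rx": 0, "ry": 0, "rz": 0, "gripper": 1}, {"tx": 0.093, "ty": 0.044, "tz": 0, "rx": 0, "ry": 0, "rz": 0, "gripper": 1}, {"tx": 0.093, "ty": 0.044, "tz": 0, "rx": 0, "ry": 0, "rz": 0, "gripper": 1}, {"tx": 0.093, "ty": 0.044, "tz": 0, "rx": 0, "ry": 0, "rz": 0, "gripper": 1}, {"tx": 0.093, "ty": 0.044, "tz": 0, "rx": 0, "ry": 0, "rz": 0, "gripper": 1}, {"tx": 0.093, "ty": 0.044, "tz": 0, "rx": 0, "ry": 0, "rz": 0, "gripper": 1}, {"tx": 0.093, "ty": 0.044, "tz": 0, "rx": 0, "ry": 0, "rz": 0, "gripper": 1}, {"tx": 0.093, "ty": 0.044, "tz": 0, "rx": 0, "ry": 0, "rz": 0, "gripper": 1}, {"tx": 0.093, "ty": 0.044, "tz": 0, "rx": 0, "ry": 0, "rz": 0, "gripper": 1}, {"tx": 0.093, "ty": 0.044, "tz": 0, "rx": 0, "ry": 0, "rz": 0, "gripper": 1}]}}

```text
time_s: 2.72
ee_pos: [439.4, 3.0, 214.0]
ee_rot: [180.0, 0.0, 88.7]
force: [1.2, -0.5, 0.1]
gripper_width: 0.5
gripper_force: 0.0
```

Request:
{"method": "send_rows", "body": {"motion": [{"tx": 0, "ty": 0, "tz": 0.07, "rx": 0, "ry": 0, "rz": 0, "gripper": 1}, {"tx": 0, "ty": 0, "tz": 0.08, "rx": 0, "ry": 0, "rz": 0, "gripper": 1}, {"tx": 0, "ty": 0, "tz": 0.08, "rx": 0, "ry": 0, "rz": 0, "gripper": 1}, {"tx": 0, "ty": 0, "tz": 0.08, "rx": 0, "ry": 0, "rz": 0, "gripper": 1}, {"tx": -0.004, "ty": 0, "tz": 0.06, "rx": 0, "ry": 0, "rz": 0, "gripper": 1}, {"tx": 0, "ty": 0.01, "tz": 0, "rx": 0, "ry": 0, "rz": 0, "gripper": 1}, {"tx": 0, "ty": 0.01, "tz": 0, "rx": 0, "ry": 0, "rz": 0, "gripper": 1}, {"tx": 0, "ty": 0.01, "tz": 0, "rx": 0, "ry": 0, "rz": 0, "gripper": 1}]}}

```text
time_s: 3.72
ee_pos: [455.7, -1.0, 30.3]
ee_rot: [179.8, 0.0, 88.8]
force: [1.1, 0.1, 0.0]
gripper_width: 0.2
gripper_force: 0.0
```

```bash
python3 - <<'E'
from h import *
s=env.state();print(s['ee_pos'],s['force'],s['torque'],s['time_s'])
d=grab('side','s1')
crop(d,'s1c',270,200,160,120,5)
E
```

```text
[455.67106552  -0.95602263  30.29257781] [1.07652009 0.07216997 0.02155042] [-0.01445507 -0.13237294 -0.03511272] 3.725
```

View pics/s1c.png

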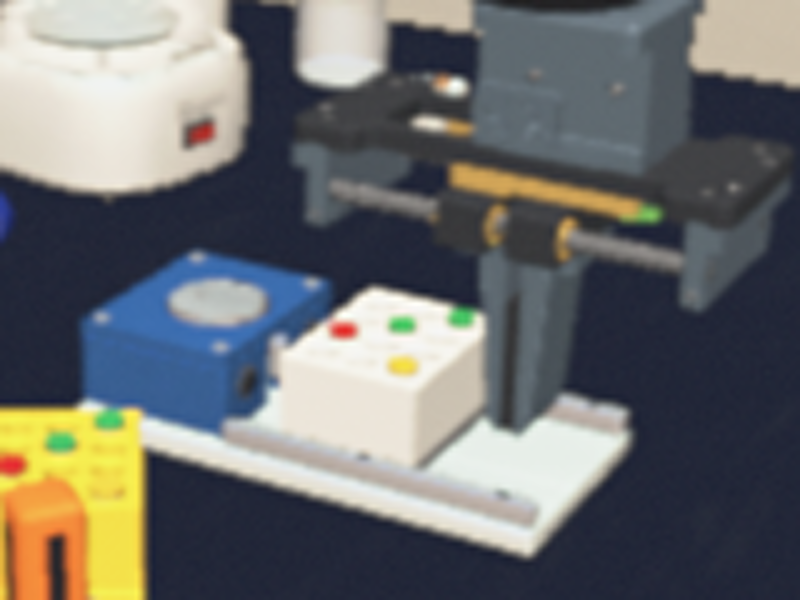

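The closed fingers stand at crop (520,400) just behind the white rack, centred between the rails, so I can advance.

Request:
{"method": "send_rows", "body": {"motion": [{"tx": 0, "ty": 0.006, "tz": 0.006, "rx": 0, "ry": 0, "rz": 0, "gripper": 1}, {"tx": 0, "ty": 0.006, "tz": 0, "rx": 0, "ry": 0, "rz": 0, "gripper": 1}, {"tx": 0, "ty": 0.006, "tz": 0, "rx": 0, "ry": 0, "rz": 0, "gripper": 1}, {"tx": 0, "ty": 0.004, "tz": 0, "rx": 0, "ry": 0, "rz": 0, "gripper": 1}, {"tx": 0, "ty": 0.004, "tz": 0, "rx": 0, "ry": 0, "rz": 0, "gripper": 1}, {"tx": 0, "ty": 0.004, "tz": 0, "rx": 0, "ry": 0, "rz": 0, "gripper": 1}]}}

```text
time_s: 4.53
ee_pos: [469.0, -1.3, 25.9]
ee_rot: [-180.0, 0.0, 88.8]
force: [0.2, -0.2, -0.0]
gripper_width: 0.4
gripper_force: 0.0
```

Request:
{"method": "send_rows", "body": {"motion": [{"tx": 0, "ty": 0.004, "tz": 0, "rx": 0, "ry": 0, "rz": 0, "gripper": 1}, {"tx": 0, "ty": 0.004, "tz": 0, "rx": 0, "ry": 0, "rz": 0, "gripper": 1}, {"tx": 0, "ty": 0.004, "tz": 0, "rx": 0, "ry": 0, "rz": 0, "gripper": 1}]}}

```text
time_s: 4.9
ee_pos: [474.5, -1.3, 25.8]
ee_rot: [-179.9, 0.0, 88.8]
force: [-1.4, 0.4, 0.7]
gripper_width: 0.5
gripper_force: 0.6
```

Request:
{"method": "send_rows", "body": {"motion": [{"tx": 0, "ty": 0.004, "tz": 0, "rx": 0, "ry": 0, "rz": 0, "gripper": 1}, {"tx": 0, "ty": 0, "tz": 0, "rx": 0, "ry": 0, "rz": 0, "gripper": 1}]}}

```text
time_s: 5.15
ee_pos: [477.0, -1.4, 25.9]
ee_rot: [180.0, 0.0, 88.8]
force: [-0.4, -0.3, 0.5]
gripper_width: 0.5
gripper_force: 0.2
```

Request:
{"method": "send_rows", "body": {"motion": [{"tx": 0, "ty": 0.004, "tz": 0, "rx": 0, "ry": 0, "rz": 0, "gripper": 1}, {"tx": 0, "ty": 0.004, "tz": 0, "rx": 0, "ry": 0, "rz": 0, "gripper": 1}, {"tx": 0, "ty": 0.004, "tz": 0, "rx": 0, "ry": 0, "rz": 0, "gripper": 1}]}}

```text
time_s: 5.52
ee_pos: [483.0, -1.5, 25.9]
ee_rot: [-180.0, 0.0, 88.8]
force: [-1.0, -0.6, 0.5]
gripper_width: 0.2
gripper_force: 0.5
```

Request:
{"method": "send_rows", "body": {"motion": [{"tx": 0, "ty": 0.002, "tz": 0, "rx": 0, "ry": 0, "rz": 0, "gripper": 1}, {"tx": 0, "ty": 0.002, "tz": 0, "rx": 0, "ry": 0, "rz": 0, "gripper": 1}]}}

```text
time_s: 5.78
ee_pos: [484.9, -1.6, 25.9]
ee_rot: [-180.0, 0.0, 88.8]
force: [-1.1, 0.8, -0.6]
gripper_width: 0.6
gripper_force: 0.5
```

Request:
{"method": "send_rows", "body": {"motion": [{"tx": 0, "ty": 0.002, "tz": 0, "rx": 0, "ry": 0, "rz": 0, "gripper": 1}, {"tx": 0, "ty": 0.002, "tz": 0, "rx": 0, "ry": 0, "rz": 0, "gripper": 1}]}}

```text
time_s: 6.02
ee_pos: [486.9, -1.6, 25.9]
ee_rot: [-180.0, 0.0, 88.9]
force: [-0.8, -0.2, -0.8]
gripper_width: 0.4
gripper_force: 0.5
```

Request:
{"method": "send_rows", "body": {"motion": [{"tx": 0, "ty": 0.002, "tz": 0, "rx": 0, "ry": 0, "rz": 0, "gripper": 1}]}}

```text
time_s: 6.15
ee_pos: [487.9, -1.6, 25.9]
ee_rot: [-180.0, 0.0, 88.8]
force: [-1.5, 1.2, 0.5]
gripper_width: 0.4
gripper_force: 0.5
```

Request:
{"method": "send_rows", "body": {"motion": [{"tx": 0, "ty": 0.002, "tz": 0, "rx": 0, "ry": 0, "rz": 0, "gripper": 1}]}}

```text
time_s: 6.28
ee_pos: [488.9, -1.7, 25.9]
ee_rot: [-180.0, 0.0, 88.8]
force: [-0.2, -0.3, -0.6]
gripper_width: 0.6
gripper_force: 0.5
```

Request:
{"method": "send_rows", "body": {"motion": [{"tx": 0, "ty": 0.002, "tz": 0, "rx": 0, "ry": 0, "rz": 0, "gripper": 1}]}}

```text
time_s: 6.4
ee_pos: [490.0, -1.7, 25.9]
ee_rot: [180.0, 0.0, 88.9]
force: [-1.3, -0.1, 0.2]
gripper_width: 0.4
gripper_force: 0.5
```

Request:
{"method": "send_rows", "body": {"motion": [{"tx": 0, "ty": 0.002, "tz": 0, "rx": 0, "ry": 0, "rz": 0, "gripper": 1}]}}

```text
time_s: 6.52
ee_pos: [491.0, -1.7, 25.9]
ee_rot: [180.0, 0.0, 88.8]
force: [-0.9, -0.7, -0.5]
gripper_width: 0.2
gripper_force: 0.5
```

Request:
{"method": "send_rows", "body": {"motion": [{"tx": 0, "ty": 0.002, "tz": 0, "rx": 0, "ry": 0, "rz": 0, "gripper": 1}]}}

```text
time_s: 6.65
ee_pos: [492.0, -1.7, 25.9]
ee_rot: [180.0, 0.0, 88.8]
force: [-0.5, 0.7, -0.4]
gripper_width: 0.5
gripper_force: 0.5
```

Request:
{"method": "send_rows", "body": {"motion": [{"tx": 0, "ty": 0.002, "tz": 0, "rx": 0, "ry": 0, "rz": 0, "gripper": 1}]}}

```text
time_s: 6.78
ee_pos: [493.0, -1.7, 25.9]
ee_rot: [180.0, 0.0, 88.8]
force: [-0.9, -0.4, -0.0]
gripper_width: 0.5
gripper_force: 0.5
```

```bash
python3 - <<'E'
from h import *
s=env.state();print(s['ee_pos'],s['force'],s['gripper_force'])
d=grab('side','s2')
crop(d,'s2c',285,240,100,75,8)
E
```

```text
[492.96684564  -1.72014151  25.94768074] [-0.89178399 -0.35336293 -0.00609725] 0.47445856740523595
```

View pics/s2c.png

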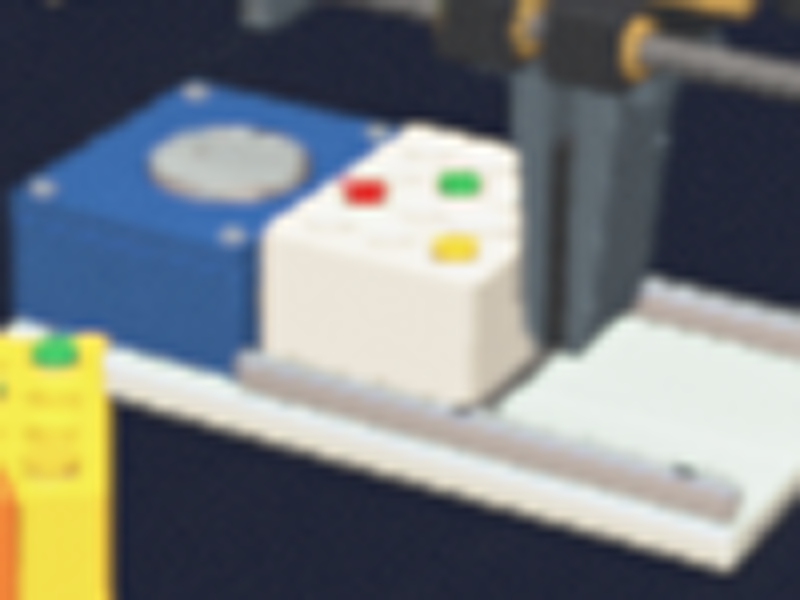

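The rack front, at crop (262,290), is now nearly at the housing. A few mm remain, so I keep creeping.

Request:
{"method": "send_rows", "body": {"motion": [{"tx": 0, "ty": 0.002, "tz": 0, "rx": 0, "ry": 0, "rz": 0, "gripper": 1}]}}

```text
time_s: 6.95
ee_pos: [493.8, -1.8, 25.9]
ee_rot: [-180.0, 0.0, 88.9]
force: [-1.4, -0.1, 1.0]
gripper_width: 0.1
gripper_force: 1.3
```

Request:
{"method": "send_rows", "body": {"motion": [{"tx": 0, "ty": 0.002, "tz": 0, "rx": 0, "ry": 0, "rz": 0, "gripper": 1}]}}

```text
time_s: 7.08
ee_pos: [494.0, -1.8, 25.9]
ee_rot: [-179.9, 0.0, 88.9]
force: [-3.5, -0.6, 2.0]
gripper_width: 0.6
gripper_force: 1.9
```

Request:
{"method": "send_rows", "body": {"motion": [{"tx": 0, "ty": 0.002, "tz": 0, "rx": 0, "ry": 0, "rz": 0, "gripper": 1}]}}

```text
time_s: 7.2
ee_pos: [494.2, -1.8, 25.7]
ee_rot: [-179.8, 0.0, 88.9]
force: [-6.4, -0.5, 2.4]
gripper_width: 0.5
gripper_force: 3.2
```

Request:
{"method": "send_rows", "body": {"motion": [{"tx": 0, "ty": 0, "tz": 0, "rx": 0, "ry": 0, "rz": 0, "gripper": 1}]}}

```text
time_s: 7.32
ee_pos: [494.3, -1.8, 25.7]
ee_rot: [-179.8, 0.0, 88.9]
force: [-5.5, -0.5, 3.0]
gripper_width: 0.6
gripper_force: 2.7
```

Request:
{"method": "send_rows", "body": {"motion": [{"tx": 0, "ty": -0.001, "tz": 0, "rx": 0, "ry": 0, "rz": 0, "gripper": 1}, {"tx": 0, "ty": -0.001, "tz": 0, "rx": 0, "ry": 0, "rz": 0, "gripper": 1}, {"tx": 0, "ty": -0.001, "tz": 0, "rx": 0, "ry": 0, "rz": 0, "gripper": 1}, {"tx": 0, "ty": -0.001, "tz": 0, "rx": 0, "ry": 0, "rz": 0, "gripper": 1}, {"tx": 0, "ty": -0.001, "tz": 0, "rx": 0, "ry": 0, "rz": 0, "gripper": 1}, {"tx": 0, "ty": -0.001, "tz": 0, "rx": 0, "ry": 0, "rz": 0, "gripper": 1}, {"tx": 0, "ty": -0.002, "tz": 0, "rx": 0, "ry": 0, "rz": 0, "gripper": 1}, {"tx": 0, "ty": -0.004, "tz": 0, "rx": 0, "ry": 0, "rz": 0, "gripper": 1}, {"tx": 0, "ty": -0.01, "tz": 0, "rx": 0, "ry": 0, "rz": 0, "gripper": 1}, {"tx": 0, "ty": -0.03, "tz": 0, "rx": 0, "ry": 0, "rz": 0, "gripper": 1}]}}

```text
time_s: 8.57
ee_pos: [469.8, -1.3, 26.0]
ee_rot: [180.0, 0.0, 88.8]
force: [-0.4, -0.4, -1.3]
gripper_width: 0.7
gripper_force: 0.0
```

Request:
{"method": "send_rows", "body": {"motion": [{"tx": 0, "ty": 0, "tz": -0.1, "rx": 0, "ry": 0, "rz": 0.2, "gripper": 1}, {"tx": 0, "ty": 0, "tz": -0.1, "rx": 0, "ry": 0, "rz": 0.2, "gripper": 1}, {"tx": 0, "ty": 0, "tz": -0.11, "rx": 0, "ry": 0, "rz": 0.2, "gripper": 1}, {"tx": 0.092, "ty": -0.0245, "tz": 0, "rx": 0, "ry": 0, "rz": 0, "gripper": 1}, {"tx": 0.092, "ty": -0.0245, "tz": 0, "rx": 0, "ry": 0, "rz": 0, "gripper": 1}, {"tx": 0.092, "ty": -0.0245, "tz": 0, "rx": 0, "ry": 0, "rz": 0, "gripper": -1}, {"tx": 0.092, "ty": -0.0245, "tz": 0, "rx": 0, "ry": 0, "rz": 0, "gripper": -1}, {"tx": 0.092, "ty": -0.0245, "tz": 0, "rx": 0, "ry": 0, "rz": 0, "gripper": -1}, {"tx": 0.092, "ty": -0.0245, "tz": 0, "rx": 0, "ry": 0, "rz": 0, "gripper": -1}, {"tx": 0, "ty": 0, "tz": 0, "rx": 0, "ry": 0, "rz": 0, "gripper": -1}]}}

```text
time_s: 9.82
ee_pos: [490.0, 285.8, 180.3]
ee_rot: [-180.0, 0.0, 71.1]
force: [-0.3, -0.7, 0.8]
gripper_width: 47.5
gripper_force: 0.0
```

```bash
python3 - <<'E'
from h import *
s=env.state();print(s['ee_pos'],s['ee_rot'],s['qpos'])
a=grab('top','t3');d=grab('side','s3')
print(proj(a,[530.6+66,0,50]))
A=cv2.resize(d['frame'][200:350,240:400,::-1],None,fx=4,fy=4,interpolation=cv2.INTER_CUBIC)[:,:400]
B=cv2.resize(a['frame'][230:290,270:330,::-1],None,fx=6,fy=6,interpolation=cv2.INTER_CUBIC)
A[:]=A
c=np.zeros((600,780,3),np.uint8);c[:,:400]=A;c[:360,410:770]=B
cv2.imwrite('pics/c3.png',c)
E
```

```text
[490.02574145 285.83872055 180.26701625] [-1.79957572e+02  6.62326972e-03  7.10635300e+01] [2.90780060e+01 1.89659747e+01 9.37145468e+01 2.93714393e-02
 6.73527863e+01 4.80031609e+01]
[[298.03648753 250.30488146]]
```

View pics/c3.png

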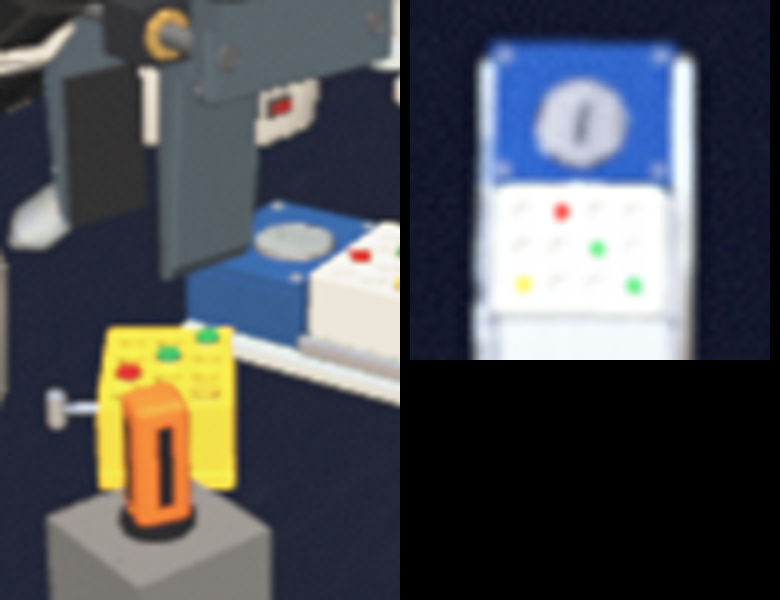

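The handle stands upright in the stand at side crop (158,450) and the fingers are above it. The rack is near the housing, and the slot, at right crop (580,122), is tilted about 10° clockwise. I descend to the handle.

Request:
{"method": "send_rows", "body": {"motion": [{"tx": -0.006, "ty": 0.004, "tz": 0, "rx": 0, "ry": 0, "rz": 0, "gripper": -1}, {"tx": 0, "ty": 0, "tz": 0.04, "rx": 0, "ry": 0, "rz": 0, "gripper": -1}, {"tx": 0, "ty": 0, "tz": 0.06, "rx": 0, "ry": 0, "rz": 0, "gripper": -1}, {"tx": 0, "ty": 0, "tz": 0.06, "rx": 0, "ry": 0, "rz": 0, "gripper": -1}, {"tx": 0, "ty": 0, "tz": 0.05, "rx": 0, "ry": 0, "rz": 0, "gripper": -1}, {"tx": 0, "ty": 0, "tz": 0, "rx": 0, "ry": 0, "rz": 0, "gripper": 0.3}, {"tx": 0, "ty": 0, "tz": 0, "rx": 0, "ry": 0, "rz": 0, "gripper": 0.6}, {"tx": 0, "ty": 0, "tz": 0, "rx": 0, "ry": 0, "rz": 0, "gripper": 0.8}, {"tx": 0, "ty": 0, "tz": 0, "rx": 0, "ry": 0, "rz": 0, "gripper": 1}, {"tx": 0, "ty": 0, "tz": 0, "rx": 0, "ry": 0, "rz": 0, "gripper": 1}, {"tx": 0, "ty": 0, "tz": 0, "rx": 0, "ry": 0, "rz": 0, "gripper": 1}, {"tx": 0, "ty": 0, "tz": 0, "rx": 0, "ry": 0, "rz": 0, "gripper": 1}], "grip_force": 20}}

```text
time_s: 11.42
ee_pos: [491.9, 280.1, 75.9]
ee_rot: [-180.0, 0.0, 70.9]
force: [-0.6, 0.3, 0.8]
gripper_width: 26.7
gripper_force: 20.0
```

Request:
{"method": "send_rows", "body": {"motion": [{"tx": 0, "ty": 0, "tz": 0, "rx": 0, "ry": 0, "rz": 0, "gripper": 1}, {"tx": 0, "ty": 0, "tz": 0, "rx": 0, "ry": 0, "rz": 0, "gripper": 1}]}}

```text
time_s: 11.68
ee_pos: [491.9, 280.1, 75.9]
ee_rot: [-180.0, 0.0, 70.8]
force: [-0.5, 0.3, 1.2]
gripper_width: 26.1
gripper_force: 20.0
```

```bash
python3 - <<'E'
from h import *
s=env.state();print(s['ee_pos'],s['force'],s['torque'],s['gripper_width'])
d=grab('side','s4')
crop(d,'s4c',230,240,110,110,5.4)
E
```

```text
[491.89073327 280.12374968  75.91208781] [-0.52875393  0.30970043  1.18295729] [-0.00765605 -0.02033909 -0.03348384] 26.104147934193243
```

View pics/s4c.png

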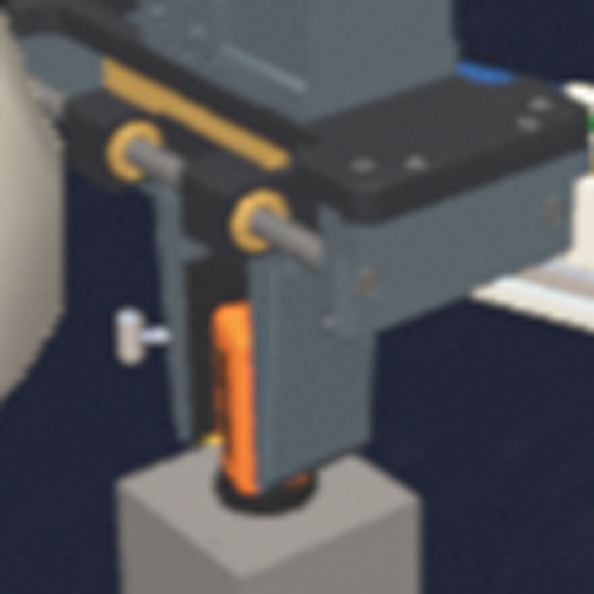

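```bash
python3 - <<'E'
from h import *
from scipy.optimize import least_squares
d=load('s3');o=np.array([270.7,274.3,287.5])
def m(p):
    q=p[2]+np.radians([45,135,225,315]);P=np.c_[p[0]+15.56*np.cos(q),491*0+p[1]+15.56*np.sin(q),np.full(4,90.)]
    u=proj(d,P); dist=np.linalg.norm(P-ray(d,(0,0))[0],axis=1); return np.sort(u[:,0]),u,dist
for y in range(0,90,6):
    s,u,di=m([491.5,281.,np.radians(y)]);v=np.delete(u[:,0],di.argmax());v=np.sort(v);print(y,np.round(v-v[0],1),np.round(v[0],1))
print(o-o[0])
print([at_z(d,(240+158/4,200+520/4),64.5)])
E
```

```text
0 [ 0.  12.3 20.6] 269.5
6 [ 0.  13.2 20.1] 269.8
12 [ 0.  13.9 19.4] 270.1
18 [ 0.  14.4 18.4] 270.6
24 [ 0.  14.8 17.3] 271.2
30 [ 0.  15.  15.9] 271.8
36 [ 0.   0.2 15.2] 272.4
42 [ 0.   1.7 16.7] 271.7
48 [ 0.   3.3 17.9] 271.0
54 [ 0.   4.8 18.9] 270.5
60 [ 0.   6.3 19.8] 270.1
66 [ 0.   7.7 20.4] 269.7
72 [ 0.   9.  20.8] 269.5
78 [ 0.  10.2 21. ] 269.4
84 [ 0.  11.3 20.9] 269.4
[ 0.   3.6 16.8]
[array([490.42999298, 284.63770937,  64.5       ])]
```

The handle (crop 235,400) sits askew between the pads, about 13° off. I open, turn to match and regrip.

Request:
{"method": "send_rows", "body": {"motion": [{"tx": 0, "ty": 0, "tz": 0, "rx": 0, "ry": 0, "rz": 0, "gripper": 0}, {"tx": 0, "ty": 0, "tz": 0, "rx": 0, "ry": 0, "rz": 0, "gripper": 0}, {"tx": 0.005, "ty": 0, "tz": 0, "rx": 0, "ry": 0, "rz": 0.22, "gripper": 0}, {"tx": 0, "ty": 0, "tz": 0, "rx": 0, "ry": 0, "rz": 0.22, "gripper": 0}, {"tx": 0, "ty": 0, "tz": 0, "rx": 0, "ry": 0, "rz": 0, "gripper": 1}, {"tx": 0, "ty": 0, "tz": 0, "rx": 0, "ry": 0, "rz": 0, "gripper": 1}, {"tx": 0, "ty": 0, "tz": 0, "rx": 0, "ry": 0, "rz": 0, "gripper": 1}, {"tx": 0, "ty": 0, "tz": 0, "rx": 0, "ry": 0, "rz": 0, "gripper": 1}, {"tx": 0, "ty": 0, "tz": 0, "rx": 0, "ry": 0, "rz": 0, "gripper": 1}], "grip_force": 30}}

```text
time_s: 12.85
ee_pos: [492.7, 282.4, 75.9]
ee_rot: [180.0, 0.0, 57.7]
force: [-0.3, -0.5, -0.3]
gripper_width: 22.1
gripper_force: 30.0
```

Request:
{"method": "send_rows", "body": {"motion": [{"tx": 0, "ty": 0, "tz": -0.02, "rx": 0, "ry": 0, "rz": 0, "gripper": 1}, {"tx": 0, "ty": 0, "tz": -0.04, "rx": 0, "ry": 0, "rz": 0, "gripper": 1}, {"tx": 0, "ty": 0, "tz": -0.06, "rx": 0, "ry": 0, "rz": 0, "gripper": 1}, {"tx": 0, "ty": 0, "tz": -0.06, "rx": 0, "ry": 0, "rz": 0, "gripper": 1}, {"tx": 0, "ty": 0, "tz": 0, "rx": 0, "ry": 0, "rz": 0, "gripper": 1}, {"tx": 0, "ty": 0, "tz": 0, "rx": 0, "ry": 0, "rz": 0, "gripper": 1}], "grip_force": 40}}

```text
time_s: 13.6
ee_pos: [492.1, 282.1, 165.1]
ee_rot: [-180.0, 0.1, 57.6]
force: [0.1, -0.5, -1.4]
gripper_width: 22.0
gripper_force: 40.0
```

```bash
python3 - <<'E'
from h import *
d=grab('side','s5')
s=env.state();p=s['ee_pos'];print(p,s['ee_rot'],s['qpos'])
print(proj(d,[[p[0],p[1],p[2]-11-55],[p[0],p[1],p[2]-11]]))
crop(d,'s5c',240,220,80,80,7.4)
E
```

```text
[491.9024439  281.97772639 164.6468355 ] [-1.79934025e+02  1.32984200e-01  5.76504893e+01] [ 2.86648276e+01  1.96947382e+01  9.50096023e+01 -7.40128123e-03
  6.54439572e+01  6.10174993e+01]
[[279.17399652 308.96860714]
 [278.30160335 275.28582864]]
```

View pics/s5c.png

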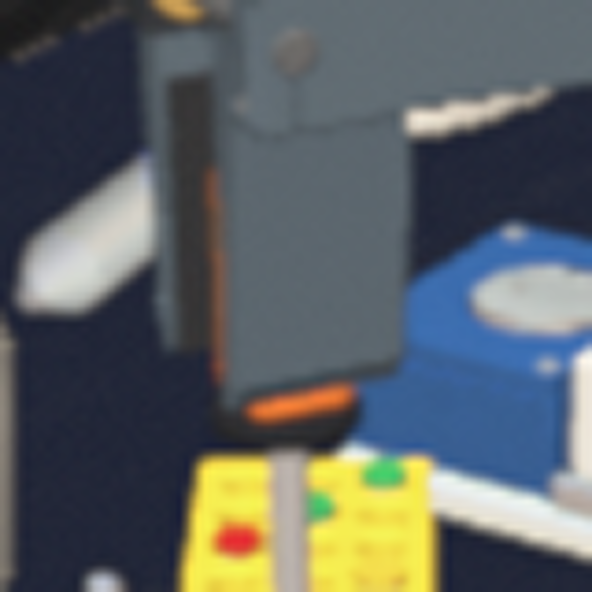

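The shaft is at crop (291,520), about (279.3,290) in the full picture, as predicted from the TCP. The blade is just below the crop, so I read its apparent width numerically.

```bash
python3 - <<'E'
from h import *
d=load('s5');f=d['frame'].astype(int)
for r in range(288,318,2):
    print(r,' '.join('%d/%d/%d'%tuple(f[r,c]) for c in range(270,290)))
E
```

```text
288 245/237/80 245/239/82 245/241/84 245/242/83 245/241/81 245/235/95 223/205/134 187/175/159 186/177/171 187/178/171 172/168/157 130/165/128 87/186/108 72/197/105 110/195/100 201/206/84 243/228/77 246/236/79 245/233/78 243/232/78
290 227/174/60 234/173/61 239/184/64 240/188/65 240/200/65 238/212/82 220/195/122 192/178/155 187/179/170 187/178/171 173/165/157 149/158/129 160/185/110 186/202/108 218/211/95 242/225/81 246/235/79 245/235/79 242/227/74 240/220/72
292 229/70/50 229/54/49 230/54/50 229/55/50 227/94/50 224/156/71 208/175/113 188/174/150 187/178/169 187/178/172 177/167/157 195/184/126 240/233/96 247/242/84 246/240/82 246/238/80 246/237/80 245/237/80 245/236/80 245/238/82
294 219/114/64 220/94/63 218/87/57 216/105/57 217/148/59 222/185/74 211/186/113 188/175/150 186/178/169 187/178/171 177/167/158 192/168/125 235/208/90 241/219/73 240/219/70 243/227/74 245/234/78 243/230/76 237/215/70 236/210/68
296 245/239/88 245/239/88 245/239/86 245/239/83 246/240/82 246/236/86 229/211/114 193/177/149 185/176/167 186/178/172 179/169/160 198/180/128 240/226/95 246/238/82 246/238/80 246/238/8
[... 1630 characters left out ...]
74 244/226/74 244/226/75
312 244/226/75 244/226/74 244/225/74 244/226/75 244/225/74 244/225/74 244/226/75 244/226/74 245/225/74 243/221/102 229/207/146 218/194/153 229/201/116 242/218/81 244/224/72 244/226/75 244/226/75 244/226/75 244/226/75 244/226/75
314 244/225/74 244/226/74 244/226/75 244/226/75 244/225/74 244/226/75 244/226/75 244/226/74 244/226/74 244/226/73 245/226/74 245/226/73 244/226/72 244/226/73 244/225/73 244/226/74 244/226/75 244/225/75 244/226/75 244/225/74
316 244/225/74 244/225/74 244/225/74 244/225/74 244/226/74 244/226/75 244/226/74 244/226/74 245/226/73 245/226/75 245/225/79 244/223/83 243/220/92 240/216/98 242/219/91 244/223/82 245/225/75 244/225/73 244/226/74 244/225/75
```

```bash
cat > disc.py <<'E'
from h import *
from scipy.optimize import minimize
def disc(names):
    ims=[]
    for n in names: d=load(n);ims.append(d['frame'].astype(float))
    im=np.mean(ims,0);sat=np.clip((im[:,:,2]-im[:,:,0])/90,0,1) # blue=1 grey=0
    g=1-sat
    c0=proj(d,[596.6,-.6,50])[0]
    x0,y0=int(c0[0]),int(c0[1]);w,h=(11,10) if names[0][0]=='t' else (15,9)
    sub=g[y0-h:y0+h+1,x0-w:x0+w+1]
    t=np.linspace(0,2*np.pi,60)
    def model(p,s=8):
        P=np.c_[p[0]+21*np.cos(t),p[1]+21*np.sin(t),np.full(60,50.)]
        u=(proj(d,P)-[x0-w-.5,y0-h-.5])*s-.5
        m=np.zeros((sub.shape[0]*s,sub.shape[1]*s),np.float32)
        cv2.fillPoly(m,[np.round(u*16).astype(np.int32)],1,shift=4)
        return cv2.resize(m,sub.shape[::-1],interpolation=cv2.INTER_AREA)
    def cost(p):
        m=cv2.GaussianBlur(model(p),(0,0),.7);return ((m-sub)[3:-3,3:-3]**2).sum()
    best=min((cost((x,y)),x,y) for x in np.arange(590,604,.5) for y in np.arange(-8,7,.5))
    return best,im,(x0,y0),d
if __name__=='__main__':
    for ns in (['top0','t3'],['side0','s3']):
        b,im,c,d=disc(ns);print(ns,b,c)
        if ns[0][0]=='t':
            print(im.mean(2)[c[1]-8:c[1]+9,c[0]-9:c[0]+10].astype(int))
E
python3 disc.py
```

```text
['top0', 't3'] (np.float64(7.314994906950911), np.float64(597.0), np.float64(0.0)) (298, 250)
[[118 117 118 118 116 117 122 125 127 129 128 126 122 118 117 115 117 118
  118]
 [119 118 117 117 121 129 139 154 165 171 168 159 143 132 120 116 118 115
  119]
 [119 118 119 123 139 159 178 192 204 207 206 195 178 158 139 125 117 116
  118]
 [119 118 119 139 170 195 209 215 216 214 213 206 201 191 175 150 127 118
  117]
 [120 119 124 157 194 213 218 218 216 206 200 202 206 207 201 174 141 119
  117]
 [118 116 128 171 208 219 218 217 209 189 178 191 205 210 206 189 154 127
  118]
 [117 115 137 185 214 220 217 213 198 169 165 188 206 210 208 191 167 140
  121]
 [117 121 152 197 218 221 217 210 188 157 163 192 206 208 205 192 173 148
  126]
 [116 131 170 208 220 220 218 209 179 151 168 196 207 210 204 190 167 141
  125]
 [118 139 185 213 220 219 217 206 174 146 170 199 207 210 204 190 163 134
  120]
 [118 140 184 213 220 218 216 205 172 148 174 201 208 210 205 189 157 128
  119]
 [120 134 171 207 220 220 216 207 181 167 186 202 208 211 205 186 150 125
  118]
 [119 131 164 198 208 211 214 210 200 195 201 207 208 205 195 169 138 120
  119]
 [120 124 143 168 174 185 200 208 209 208 206 202 193 180 161 136 124 119
  119]
 [121 120 124 131 133 145 170 187 195 197 192 174 155 138 126 118 118 118
  118]
 [122 122 120 119 118 122 136 146 156 166 160 138 121 117 118 118 118 117
  119]
 [122 120 121 119 119 118 117 118 124 128 126 118 113 116 117 117 117 116
  118]]
['side0', 's3'] (np.float64(11.732912656948741), np.float64(596.5), np.float64(3.5)) (314, 259)
```

Request:
{"method": "send_rows", "body": {"motion": [{"tx": 0, "ty": 0, "tz": 0, "rx": 0, "ry": 0, "rz": -0.25, "gripper": 1}, {"tx": 0, "ty": 0, "tz": 0, "rx": 0, "ry": 0, "rz": -0.25, "gripper": 1}, {"tx": 0, "ty": 0, "tz": 0, "rx": 0, "ry": 0, "rz": -0.245, "gripper": 1}, {"tx": -0.065, "ty": 0.038, "tz": 0, "rx": 0, "ry": 0, "rz": 0, "gripper": 1}, {"tx": -0.065, "ty": 0.038, "tz": 0, "rx": 0, "ry": 0, "rz": 0, "gripper": 1}, {"tx": -0.065, "ty": 0.038, "tz": 0, "rx": 0, "ry": 0, "rz": 0, "gripper": 1}, {"tx": -0.065, "ty": 0.038, "tz": 0, "rx": 0, "ry": 0, "rz": 0, "gripper": 1}, {"tx": -0.065, "ty": 0.038, "tz": 0, "rx": 0, "ry": 0, "rz": 0, "gripper": 1}, {"tx": -0.065, "ty": 0.038, "tz": 0, "rx": 0, "ry": 0, "rz": 0, "gripper": 1}, {"tx": -0.065, "ty": 0.038, "tz": 0, "rx": 0, "ry": 0, "rz": 0, "gripper": 1}, {"tx": -0.063, "ty": 0.039, "tz": 0, "rx": 0, "ry": 0, "rz": 0, "gripper": 1}, {"tx": 0, "ty": 0, "tz": 0, "rx": 0, "ry": 0, "rz": 0, "gripper": 1}]}}

```text
time_s: 15.15
ee_pos: [597.9, -1.3, 164.2]
ee_rot: [-179.9, 0.1, 79.8]
force: [-0.3, 0.4, -1.5]
gripper_width: 21.4
gripper_force: 40.0
```

Request:
{"method": "send_rows", "body": {"motion": [{"tx": 0, "ty": 0, "tz": 0.03, "rx": 0, "ry": 0, "rz": 0, "gripper": 1}, {"tx": 0, "ty": 0, "tz": 0.03, "rx": 0, "ry": 0, "rz": 0, "gripper": 1}, {"tx": 0, "ty": 0, "tz": 0.018, "rx": 0, "ry": 0, "rz": 0, "gripper": 1}, {"tx": 0, "ty": 0, "tz": 0, "rx": 0, "ry": 0, "rz": 0, "gripper": 1}]}}

```text
time_s: 15.65
ee_pos: [597.1, 1.5, 125.7]
ee_rot: [-179.9, 0.0, 80.0]
force: [0.3, -0.2, -0.3]
gripper_width: 21.6
gripper_force: 40.0
```

```bash
python3 - <<'E'
from h import *
d=grab('side','s6')
s=env.state();p=s['ee_pos'];print(p,s['ee_rot'],s['force'],s['qpos'][5])
print(proj(d,[[p[0],p[1],p[2]-69],[596.8,0,50]]))
crop(d,'s6c',285,220,80,70,8)
E
```

```text
[597.73854894   1.34609325 126.52647971] [-1.79961163e+02  9.16812693e-03  8.00349005e+01] [-1.03604118  0.08607696 -1.45343258] 8.995006559338064
[[313.33568345 256.44912827]
 [314.01715677 259.56276324]]
```

View pics/s6c.png

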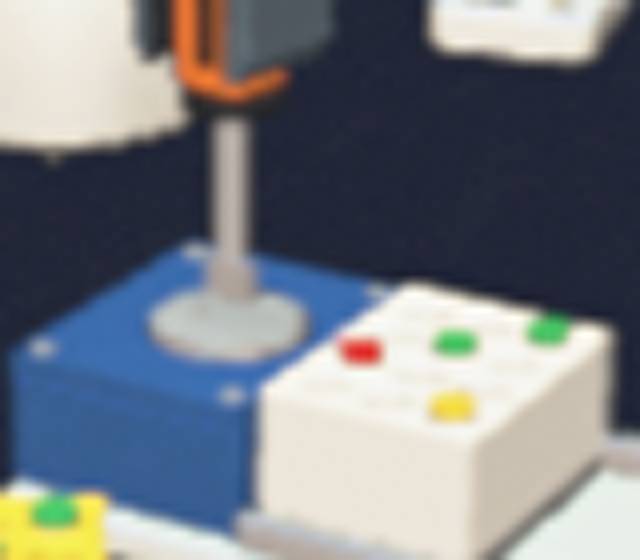

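The tip, at crop (232,298), hangs centred over the disc at crop (229,322), with the tool upright. I descend and feel for the slot.

Request:
{"method": "send_rows", "body": {"motion": [{"tx": 0, "ty": 0, "tz": 0.008, "rx": 0, "ry": 0, "rz": 0, "gripper": 1}, {"tx": 0, "ty": 0, "tz": 0.004, "rx": 0, "ry": 0, "rz": 0, "gripper": 1}, {"tx": 0, "ty": 0, "tz": 0.002, "rx": 0, "ry": 0, "rz": 0, "gripper": 1}]}}

```text
time_s: 16.08
ee_pos: [598.0, 0.8, 120.0]
ee_rot: [180.0, 0.0, 80.0]
force: [0.6, -0.2, -0.8]
gripper_width: 21.6
gripper_force: 40.0
```

Request:
{"method": "send_rows", "body": {"motion": [{"tx": 0, "ty": 0, "tz": 0.002, "rx": 0, "ry": 0, "rz": 0, "gripper": 1}, {"tx": 0, "ty": 0, "tz": 0, "rx": 0, "ry": 0, "rz": 0, "gripper": 1}]}}

```text
time_s: 16.32
ee_pos: [598.0, 0.9, 118.9]
ee_rot: [180.0, 0.0, 80.0]
force: [-0.5, 0.4, 0.1]
gripper_width: 21.7
gripper_force: 40.0
```

Request:
{"method": "send_rows", "body": {"motion": [{"tx": 0, "ty": 0, "tz": 0.003, "rx": 0, "ry": 0, "rz": 0, "gripper": 1}, {"tx": 0, "ty": 0, "tz": 0, "rx": 0, "ry": 0, "rz": 0, "gripper": 1}]}}

```text
time_s: 16.58
ee_pos: [598.2, 0.9, 118.3]
ee_rot: [179.9, -0.0, 80.0]
force: [-1.9, -0.3, 4.8]
gripper_width: 21.8
gripper_force: 40.0
```

Request:
{"method": "send_rows", "body": {"motion": [{"tx": 0.001, "ty": -0.002, "tz": 0, "rx": 0, "ry": 0, "rz": 0, "gripper": 1}, {"tx": 0.001, "ty": 0, "tz": 0, "rx": 0, "ry": 0, "rz": 0, "gripper": 1}]}}

```text
time_s: 16.82
ee_pos: [597.9, 1.3, 118.3]
ee_rot: [179.8, 0.1, 80.0]
force: [-0.1, -1.9, 5.6]
gripper_width: 22.0
gripper_force: 40.0
```

Request:
{"method": "send_rows", "body": {"motion": [{"tx": 0.001, "ty": 0, "tz": 0, "rx": 0, "ry": 0, "rz": 0, "gripper": 1}, {"tx": 0.001, "ty": 0, "tz": 0, "rx": 0, "ry": 0, "rz": 0, "gripper": 1}]}}

```text
time_s: 17.08
ee_pos: [598.0, 1.6, 118.4]
ee_rot: [179.9, 0.2, 80.0]
force: [-0.3, -5.1, 7.2]
gripper_width: 21.6
gripper_force: 40.0
```

Request:
{"method": "send_rows", "body": {"motion": [{"tx": 0.001, "ty": 0, "tz": 0, "rx": 0, "ry": 0, "rz": 0, "gripper": 1}, {"tx": 0.001, "ty": 0, "tz": 0, "rx": 0, "ry": 0, "rz": 0, "gripper": 1}]}}

```text
time_s: 17.32
ee_pos: [598.1, 2.3, 118.5]
ee_rot: [179.9, 0.2, 80.1]
force: [-1.3, -5.4, 8.9]
gripper_width: 21.7
gripper_force: 40.0
```

Request:
{"method": "send_rows", "body": {"motion": [{"tx": 0.001, "ty": 0, "tz": 0, "rx": 0, "ry": 0, "rz": 0, "gripper": 1}, {"tx": 0.001, "ty": 0, "tz": 0, "rx": 0, "ry": 0, "rz": 0, "gripper": 1}]}}

```text
time_s: 17.58
ee_pos: [598.2, 3.0, 118.6]
ee_rot: [179.8, 0.2, 80.1]
force: [-0.5, -5.3, 8.2]
gripper_width: 21.7
gripper_force: 40.0
```

Request:
{"method": "send_rows", "body": {"motion": [{"tx": 0, "ty": -0.001, "tz": -0.005, "rx": 0, "ry": 0, "rz": 0, "gripper": 1}, {"tx": -0.01, "ty": 0, "tz": 0, "rx": 0, "ry": 0, "rz": 0, "gripper": 1}, {"tx": 0, "ty": 0, "tz": 0, "rx": 0, "ry": 0, "rz": 0, "gripper": 1}]}}

```text
time_s: 17.95
ee_pos: [595.8, 0.0, 119.3]
ee_rot: [-179.9, 0.0, 80.0]
force: [-0.5, 0.5, -0.2]
gripper_width: 22.0
gripper_force: 40.0
```

Request:
{"method": "send_rows", "body": {"motion": [{"tx": 0, "ty": 0, "tz": 0.005, "rx": 0, "ry": 0, "rz": 0, "gripper": 1}, {"tx": 0, "ty": 0, "tz": 0, "rx": 0, "ry": 0, "rz": 0, "gripper": 1}]}}

```text
time_s: 18.2
ee_pos: [596.0, 0.3, 116.9]
ee_rot: [-179.9, 0.0, 80.0]
force: [0.3, 1.4, -0.2]
gripper_width: 21.9
gripper_force: 40.0
```

The tip dropped below the surface height with no force, so the blade is entering the slot. I go on down.

Request:
{"method": "send_rows", "body": {"motion": [{"tx": 0, "ty": 0, "tz": 0.003, "rx": 0, "ry": 0, "rz": 0, "gripper": 1}, {"tx": 0, "ty": 0, "tz": 0.003, "rx": 0, "ry": 0, "rz": 0, "gripper": 1}]}}

```text
time_s: 18.45
ee_pos: [596.3, 0.2, 114.3]
ee_rot: [180.0, 0.0, 80.0]
force: [-0.2, -0.5, -0.7]
gripper_width: 21.8
gripper_force: 40.0
```

Request:
{"method": "send_rows", "body": {"motion": [{"tx": 0, "ty": 0, "tz": 0.002, "rx": 0, "ry": 0, "rz": 0, "gripper": 1}, {"tx": 0, "ty": 0, "tz": 0, "rx": 0, "ry": 0, "rz": 0, "gripper": 1}]}}

```text
time_s: 18.7
ee_pos: [596.2, 0.2, 113.3]
ee_rot: [-180.0, 0.0, 80.0]
force: [0.3, 0.3, -0.3]
gripper_width: 21.6
gripper_force: 40.0
```

Request:
{"method": "send_rows", "body": {"motion": [{"tx": 0, "ty": 0, "tz": 0.001, "rx": 0, "ry": 0, "rz": 0.1, "gripper": 1}, {"tx": 0, "ty": 0, "tz": 0, "rx": 0, "ry": 0, "rz": 0.15, "gripper": 1}, {"tx": 0, "ty": 0, "tz": 0, "rx": 0, "ry": 0, "rz": 0.15, "gripper": 1}, {"tx": 0, "ty": 0, "tz": 0, "rx": 0, "ry": 0, "rz": 0.15, "gripper": 1}, {"tx": 0, "ty": 0, "tz": 0, "rx": 0, "ry": 0, "rz": 0.15, "gripper": 1}]}}

```text
time_s: 19.32
ee_pos: [596.6, 0.1, 113.0]
ee_rot: [180.0, -0.0, 58.9]
force: [-0.0, 0.4, 0.0]
gripper_width: 22.2
gripper_force: 40.0
```

```bash
cat > st.py <<'E'
from workcell import env
s=env.state();print(s['time_s'],s['ee_pos'].round(1),s['ee_rot'].round(1),s['force'].round(1),s['torque'].round(3),s['qpos'][5].round(1))
E
python3 st.py
```

```text
19.325 [5.966e+02 1.000e-01 1.130e+02] [180.   -0.   58.9] [-0.   0.4  0. ] [-0.02  -0.162  0.032] 30.1
```

Request:
{"method": "send_rows", "body": {"motion": [{"tx": 0, "ty": 0, "tz": 0, "rx": 0, "ry": 0, "rz": 0.15, "gripper": 1}, {"tx": 0, "ty": 0, "tz": 0, "rx": 0, "ry": 0, "rz": 0.15, "gripper": 1}, {"tx": 0, "ty": 0, "tz": 0, "rx": 0, "ry": 0, "rz": 0.15, "gripper": 1}, {"tx": 0, "ty": 0, "tz": 0, "rx": 0, "ry": 0, "rz": 0.15, "gripper": 1}]}}

```text
time_s: 19.82
ee_pos: [596.9, 0.4, 113.1]
ee_rot: [180.0, -0.1, 40.9]
force: [1.4, 0.6, -2.2]
gripper_width: 21.8
gripper_force: 40.0
```

```bash
python3 st.py
```

```text
19.825 [5.969e+02 4.000e-01 1.131e+02] [ 1.80e+02 -1.00e-01  4.09e+01] [ 1.4  0.6 -2.2] [ 0.198 -0.362  0.059] 48.1
```

Request:
{"method": "send_rows", "body": {"motion": [{"tx": 0, "ty": 0, "tz": 0, "rx": 0, "ry": 0, "rz": 0.15, "gripper": 1}, {"tx": 0, "ty": 0, "tz": 0, "rx": 0, "ry": 0, "rz": 0.15, "gripper": 1}, {"tx": 0, "ty": 0, "tz": 0, "rx": 0, "ry": 0, "rz": 0.1, "gripper": 1}]}}

```text
time_s: 20.2
ee_pos: [597.2, 0.5, 113.0]
ee_rot: [180.0, -0.1, 28.9]
force: [2.0, 1.5, -0.9]
gripper_width: 21.7
gripper_force: 40.0
```

```bash
python3 st.py
```

```text
20.2 [5.972e+02 5.000e-01 1.130e+02] [ 1.80e+02 -1.00e-01  2.89e+01] [ 2.   1.5 -0.9] [ 0.175 -0.43   0.057] 60.0
```

Request:
{"method": "send_rows", "body": {"motion": [{"tx": 0, "ty": 0, "tz": 0, "rx": 0, "ry": 0, "rz": 0.1, "gripper": 1}, {"tx": 0, "ty": 0, "tz": 0, "rx": 0, "ry": 0, "rz": 0.1, "gripper": 1}, {"tx": 0, "ty": 0, "tz": 0, "rx": 0, "ry": 0, "rz": 0.1, "gripper": 1}]}}

```text
time_s: 20.58
ee_pos: [597.5, 0.6, 113.1]
ee_rot: [180.0, -0.2, 19.9]
force: [2.3, 1.3, -3.1]
gripper_width: 22.0
gripper_force: 40.0
```

```bash
python3 st.py
```

```text
20.575 [597.5   0.6 113.1] [180.   -0.2  19.9] [ 2.3  1.3 -3.1] [ 0.244 -0.547  0.087] 69.0
```

Request:
{"method": "send_rows", "body": {"motion": [{"tx": 0, "ty": 0, "tz": 0, "rx": 0, "ry": 0, "rz": 0.1, "gripper": 1}, {"tx": 0, "ty": 0, "tz": 0, "rx": 0, "ry": 0, "rz": 0.1, "gripper": 1}]}}

```text
time_s: 20.82
ee_pos: [597.6, 0.5, 113.1]
ee_rot: [180.0, -0.2, 13.9]
force: [2.3, 1.0, -3.1]
gripper_width: 22.1
gripper_force: 40.0
```

```bash
python3 st.py
```

```text
20.825 [5.976e+02 5.000e-01 1.131e+02] [180.   -0.2  13.9] [ 2.3  1.  -3.1] [ 0.3   -0.662  0.111] 75.0
```

Request:
{"method": "send_rows", "body": {"motion": [{"tx": 0, "ty": 0, "tz": 0, "rx": 0, "ry": 0, "rz": 0.1, "gripper": 1}, {"tx": 0, "ty": 0, "tz": 0, "rx": 0, "ry": 0, "rz": 0.07, "gripper": 1}]}}

```text
time_s: 21.08
ee_pos: [597.7, 0.5, 113.1]
ee_rot: [-180.0, -0.2, 8.8]
force: [3.8, 0.7, -4.3]
gripper_width: 21.9
gripper_force: 40.0
```

```bash
python3 st.py
```

```text
21.075 [5.977e+02 5.000e-01 1.131e+02] [-180.    -0.2    8.8] [ 3.8  0.7 -4.3] [ 0.375 -0.923  0.11 ] 80.1
```

Request:
{"method": "send_rows", "body": {"motion": [{"tx": 0, "ty": 0, "tz": 0, "rx": 0, "ry": 0, "rz": 0.1, "gripper": 1}]}}

```text
time_s: 21.2
ee_pos: [597.8, 0.5, 113.1]
ee_rot: [-180.0, -0.2, 5.8]
force: [3.9, 2.3, -3.3]
gripper_width: 21.9
gripper_force: 40.0
```

```bash
python3 st.py
```

```text
21.2 [5.978e+02 5.000e-01 1.131e+02] [-180.    -0.2    5.8] [ 3.9  2.3 -3.3] [ 0.371 -0.959  0.15 ] 83.1
```

Request:
{"method": "send_rows", "body": {"motion": [{"tx": 0.001, "ty": 0, "tz": 0, "rx": 0, "ry": 0, "rz": 0.07, "gripper": 1}]}}

```text
time_s: 21.32
ee_pos: [597.9, 0.5, 113.1]
ee_rot: [-180.0, -0.1, 3.7]
force: [3.1, 1.6, -3.6]
gripper_width: 22.1
gripper_force: 40.0
```

```bash
python3 st.py
```

```text
21.325 [5.979e+02 5.000e-01 1.131e+02] [-1.8e+02 -1.0e-01  3.7e+00] [ 3.1  1.6 -3.6] [ 0.372 -0.98   0.15 ] 85.2
```

Request:
{"method": "send_rows", "body": {"motion": [{"tx": 0.001, "ty": 0, "tz": 0, "rx": 0, "ry": 0, "rz": 0.07, "gripper": 1}]}}

```text
time_s: 21.45
ee_pos: [598.0, 0.5, 113.0]
ee_rot: [-180.0, -0.1, 1.6]
force: [4.1, 1.8, -3.1]
gripper_width: 21.9
gripper_force: 40.0
```

```bash
python3 st.py
```

```text
21.45 [5.98e+02 5.00e-01 1.13e+02] [-1.8e+02 -1.0e-01  1.6e+00] [ 4.1  1.8 -3.1] [ 0.457 -1.024  0.192] 87.3
```

Request:
{"method": "send_rows", "body": {"motion": [{"tx": 0.001, "ty": 0, "tz": 0, "rx": 0, "ry": 0, "rz": 0.03, "gripper": 1}, {"tx": 0, "ty": 0, "tz": 0, "rx": 0, "ry": 0, "rz": 0, "gripper": 1}]}}

```text
time_s: 21.7
ee_pos: [598.0, 0.4, 113.0]
ee_rot: [-180.0, -0.0, 0.8]
force: [3.5, 2.8, -3.3]
gripper_width: 21.6
gripper_force: 40.0
```

```bash
cat > st2.py <<'E'
from workcell import env
import numpy as np
T=[]
for i in range(6):
    env.grab_frame('side');s=env.state();T.append(s['torque'][2])
print(s['time_s'],s['ee_rot'][2].round(2),s['force'].round(1),np.round(T,3),np.mean(T).round(3))
E
python3 st2.py
```

```text
22.0 0.8 [ 4.5  2.6 -2.7] [0.206 0.163 0.157 0.127 0.119 0.203] 0.163
```

Request:
{"method": "send_rows", "body": {"motion": [{"tx": 0, "ty": 0, "tz": 0, "rx": 0, "ry": 0, "rz": 0.04, "gripper": 1}]}}

```text
time_s: 22.12
ee_pos: [598.1, 0.4, 113.0]
ee_rot: [-180.0, -0.0, -0.5]
force: [5.4, 2.6, -2.1]
gripper_width: 21.8
gripper_force: 40.0
```

```bash
python3 st2.py
```

```text
22.425 -0.44 [ 4.9  2.7 -3.1] [0.181 0.198 0.145 0.186 0.164 0.233] 0.184
```

Request:
{"method": "send_rows", "body": {"motion": [{"tx": 0, "ty": 0, "tz": 0, "rx": 0, "ry": 0, "rz": 0.04, "gripper": 1}]}}

```text
time_s: 22.55
ee_pos: [598.1, 0.4, 113.1]
ee_rot: [-180.0, -0.1, -1.7]
force: [4.3, 2.7, -2.9]
gripper_width: 22.2
gripper_force: 40.0
```

```bash
python3 st2.py
```

```text
22.85 -1.63 [ 4.5  1.3 -3. ] [0.203 0.221 0.161 0.151 0.193 0.228] 0.193
```

Request:
{"method": "send_rows", "body": {"motion": [{"tx": 0, "ty": 0, "tz": 0, "rx": 0, "ry": 0, "rz": 0.04, "gripper": 1}]}}

```text
time_s: 22.98
ee_pos: [598.1, 0.4, 113.1]
ee_rot: [-180.0, -0.0, -2.9]
force: [4.6, 2.0, -3.6]
gripper_width: 21.9
gripper_force: 40.0
```

```bash
python3 st2.py
```

```text
23.275 -2.83 [ 4.5  1.8 -3.9] [0.158 0.18  0.21  0.202 0.196 0.206] 0.192
```

Request:
{"method": "send_rows", "body": {"motion": [{"tx": 0, "ty": 0, "tz": 0, "rx": 0, "ry": 0, "rz": 0.03, "gripper": 1}]}}

```text
time_s: 23.4
ee_pos: [598.1, 0.3, 113.1]
ee_rot: [-180.0, -0.1, -3.8]
force: [4.1, 2.3, -4.0]
gripper_width: 21.4
gripper_force: 40.0
```

```bash
sed -i 's/range(6)/range(12)/' st2.py; python3 st2.py
```

```text
24.0 -3.74 [ 4.7  2.4 -3.8] [0.194 0.182 0.206 0.221 0.221 0.198 0.236 0.234 0.222 0.171 0.225 0.187] 0.208
```

Request:
{"method": "send_rows", "body": {"motion": [{"tx": 0, "ty": 0, "tz": 0, "rx": 0, "ry": 0, "rz": 0.04, "gripper": 1}]}}

```text
time_s: 24.12
ee_pos: [598.2, 0.3, 113.1]
ee_rot: [-180.0, -0.1, -5.0]
force: [4.8, 2.5, -2.7]
gripper_width: 22.0
gripper_force: 40.0
```

```bash
python3 st2.py
```

```text
24.725 -4.93 [ 4.2  2.2 -3.4] [0.211 0.168 0.242 0.207 0.192 0.195 0.173 0.19  0.174 0.216 0.183 0.161] 0.193
```

Request:
{"method": "send_rows", "body": {"motion": [{"tx": 0, "ty": 0, "tz": 0, "rx": 0, "ry": 0, "rz": 0.06, "gripper": 1}]}}

```text
time_s: 24.85
ee_pos: [598.2, 0.3, 113.1]
ee_rot: [-180.0, -0.1, -6.8]
force: [4.7, 3.0, -3.4]
gripper_width: 22.0
gripper_force: 40.0
```

```bash
python3 st2.py
```

```text
25.45 -6.73 [ 4.6  2.2 -3.3] [0.264 0.257 0.206 0.273 0.22  0.265 0.2   0.201 0.258 0.227 0.216 0.236] 0.235
```

Request:
{"method": "send_rows", "body": {"motion": [{"tx": 0, "ty": 0, "tz": 0, "rx": 0, "ry": 0, "rz": 0.04, "gripper": 1}]}}

```text
time_s: 25.58
ee_pos: [598.2, 0.3, 113.1]
ee_rot: [-180.0, -0.1, -8.0]
force: [5.0, 2.6, -2.2]
gripper_width: 21.7
gripper_force: 40.0
```

```bash
python3 st2.py
```

```text
26.175 -7.92 [ 4.5  3.2 -3.2] [0.201 0.259 0.208 0.249 0.17  0.202 0.265 0.225 0.27  0.249 0.238 0.211] 0.229
```

Torque is about 0.23 N m, which is snug. I back off within the slot's play and lift out.

Request:
{"method": "send_rows", "body": {"motion": [{"tx": 0, "ty": 0, "tz": 0, "rx": 0, "ry": 0, "rz": -0.1, "gripper": 1}, {"tx": 0, "ty": 0, "tz": 0, "rx": 0, "ry": 0, "rz": -0.1, "gripper": 1}, {"tx": 0, "ty": 0, "tz": 0, "rx": 0, "ry": 0, "rz": -0.05, "gripper": 1}]}}

```text
time_s: 26.55
ee_pos: [598.0, 0.4, 113.1]
ee_rot: [-180.0, -0.0, -0.4]
force: [4.1, 1.3, -2.8]
gripper_width: 21.9
gripper_force: 40.0
```

```bash
python3 st.py
```

```text
26.55 [5.980e+02 4.000e-01 1.131e+02] [-180.    -0.    -0.4] [ 4.1  1.3 -2.8] [ 0.642 -1.089  0.009] 89.3
```

Request:
{"method": "send_rows", "body": {"motion": [{"tx": 0, "ty": 0, "tz": -0.003, "rx": 0, "ry": 0, "rz": 0, "gripper": 1}, {"tx": 0, "ty": 0, "tz": -0.005, "rx": 0, "ry": 0, "rz": 0, "gripper": 1}, {"tx": 0, "ty": 0, "tz": -0.01, "rx": 0, "ry": 0, "rz": 0, "gripper": 1}, {"tx": 0, "ty": 0, "tz": -0.03, "rx": 0, "ry": 0, "rz": 0, "gripper": 1}, {"tx": 0, "ty": 0, "tz": -0.06, "rx": 0, "ry": 0, "rz": 0, "gripper": 1}]}}

```text
time_s: 27.18
ee_pos: [595.7, 0.0, 167.0]
ee_rot: [180.0, 0.3, -0.4]
force: [0.9, -0.1, 0.2]
gripper_width: 21.6
gripper_force: 40.0
```

```bash
python3 st.py; python3 - <<'E'
from h import *
d=grab('side','s7')
s=env.state();p=s['ee_pos'];print(p,proj(d,[p[0],p[1],p[2]-68.6]))
f=d['frame'].astype(int)
r,c=proj(d,[p[0],p[1],p[2]-68.6])[0][::-1].astype(int)
for k in range(r-16,r+5,2): print(k,f[k,c-9:c+10].mean(1).astype(int))
E
```

```text
27.175 [595.7   0.  167. ] [180.    0.3  -0.4] [ 0.9 -0.1  0.2] [ 0.028 -0.045  0.021] 89.3
[5.98775965e+02 3.07243857e-02 1.72298852e+02] [[313.31635432 235.90747428]]
219 [219 215 212 209 207 206 203 198 192 178 176 170 149 161 162 115  61  41
  42]
221 [213 201 189 185 185 182 178 180 183 175 176 170 148 158 155 111  59  42
  42]
223 [212 198 183 174 173 167 148 138 148 163 174 169 147 155 155 112  62  42
  44]
225 [212 202 158 108  91  86  84  85 108 150 174 170 146 142 119  75  48  42
  42]
227 [210 201 148  93  85  89  93 103 124 154 174 170 145 132 100  57  42  42
  41]
229 [208 199 159 124 137 170 184 188 188 179 177 170 143 122  90  55  41  42
  41]
231 [205 205 204 203 203 201 199 195 190 177 176 172 140  90  52  42  42  41
  41]
233 [204 204 203 198 194 184 171 167 147 152 173 173 148 100  57  41  41  42
  43]
235 [191 176 167 135  99  68  49  72 123 152 156 149 136 102  62  42  41  43
  42]
237 [ 76  54  46  43  41  41  41  75 129 150 147 140 129  92  53  42  40  41
  43]
239 [ 41  40  43  43  43  42  43  71 121 142 133 102  72  51  43  41  42  43
  41]
```

Request:
{"method": "send_rows", "body": {"motion": [{"tx": 0, "ty": 0, "tz": 0, "rx": 0, "ry": 0, "rz": -0.277, "gripper": 1}, {"tx": 0, "ty": 0, "tz": 0, "rx": 0, "ry": 0, "rz": -0.277, "gripper": 1}, {"tx": 0, "ty": 0, "tz": 0, "rx": 0, "ry": 0, "rz": -0.277, "gripper": 1}, {"tx": 0, "ty": 0, "tz": 0, "rx": 0, "ry": 0, "rz": -0.277, "gripper": 1}, {"tx": 0, "ty": 0, "tz": 0, "rx": 0, "ry": 0, "rz": -0.277, "gripper": 1}, {"tx": 0, "ty": 0, "tz": 0, "rx": 0, "ry": 0, "rz": -0.277, "gripper": 1}, {"tx": 0, "ty": 0, "tz": 0, "rx": 0, "ry": 0, "rz": -0.277, "gripper": 1}]}}

```text
time_s: 28.1
ee_pos: [596.9, 0.1, 167.4]
ee_rot: [-179.9, 0.1, 58.0]
force: [1.0, -0.1, -1.1]
gripper_width: 21.9
gripper_force: 40.0
```

Request:
{"method": "send_rows", "body": {"motion": [{"tx": 0.0455, "ty": -0.06, "tz": 0, "rx": 0, "ry": 0, "rz": 0, "gripper": 1}, {"tx": 0.0455, "ty": -0.06, "tz": 0, "rx": 0, "ry": 0, "rz": 0, "gripper": 1}, {"tx": 0.0455, "ty": -0.06, "tz": 0, "rx": 0, "ry": 0, "rz": 0, "gripper": 1}, {"tx": 0.0455, "ty": -0.06, "tz": 0, "rx": 0, "ry": 0, "rz": 0, "gripper": 1}, {"tx": 0.0455, "ty": -0.06, "tz": 0, "rx": 0, "ry": 0, "rz": 0, "gripper": 1}, {"tx": 0.0455, "ty": -0.06, "tz": 0, "rx": 0, "ry": 0, "rz": 0, "gripper": 1}, {"tx": 0.0455, "ty": -0.06, "tz": 0, "rx": 0, "ry": 0, "rz": 0, "gripper": 1}, {"tx": 0.0455, "ty": -0.061, "tz": 0, "rx": 0, "ry": 0, "rz": 0, "gripper": 1}, {"tx": 0, "ty": 0, "tz": 0, "rx": 0, "ry": 0, "rz": 0, "gripper": 1}, {"tx": 0, "ty": 0, "tz": 0, "rx": 0, "ry": 0, "rz": 0, "gripper": 1}, {"tx": 0, "ty": 0, "tz": 0, "rx": 0, "ry": 0, "rz": 0, "gripper": 1}]}}

```text
time_s: 29.48
ee_pos: [491.6, 281.4, 167.0]
ee_rot: [180.0, 0.0, 57.7]
force: [-0.3, -0.9, -1.0]
gripper_width: 21.8
gripper_force: 40.0
```

```bash
python3 st.py; python3 - <<'E'
from h import *
d=grab('side','s8');f=d['frame'].astype(int);g=load('s5')['frame'].astype(int)
s=env.state();p=s['ee_pos'];print(p,proj(d,[p[0],p[1],p[2]-68.6]))
for r in range(286,312,3): print(r,f[r,270:290,2],g[r+1,270:290,2])
E
```

```text
29.475 [491.6 281.4 167. ] [180.    0.   57.7] [-0.3 -0.9 -1. ] [-0.003 -0.066  0.039] 61.0
[491.71000357 281.42980075 166.99532446] [[279.49542739 308.99184488]]
286 [ 72  72  75  77  75  76  99 141 166 172 166 145 114  92  85  80  80  80
  81  91] [ 81  80  82  83  80  93 132 159 170 171 155 126 106 105 101  89  81  80
  81  85]
289 [ 69  73  75  76  73  72  92 138 164 172 167 145 116 102  90  76  75  77
  71  68] [ 60  61  64  65  65  82 122 155 170 171 157 129 110 108  95  81  79  79
  74  72]
292 [ 50  51  50  49  51  60  91 138 163 171 167 146 110  85  80  80  80  80
  80  82] [ 49  51  51  50  49  69 112 151 169 171 159 125  91  77  73  76  80  78
  72  71]
295 [ 93  89  80  79  78  77  93 136 162 171 169 149 109  79  76  79  81  80
  75  75] [ 88  88  86  83  82  86 114 149 167 172 160 128  95  82  80  81  81  79
  77  77]
298 [ 73  76  76  74  72  74  89 131 161 171 169 151 110  77  71  78  80  74
  71  73] [ 71  73  74  72  73  81 106 145 166 172 161 130  94  74  73  76  79  76
  77  81]
301 [ 79  79  80  79  80  80  97 136 160 171 170 152 113  84  78  80  80  80
  81  82] [ 77  76  76  76  76  78 101 142 168 174 164 139 102  79  76  76  76  76
  76  75]
304 [ 75  75  74  75  73  74  85 117 135 144 164 177 153 109  78  74  74  75
  74  74] [ 74  74  75  75  74  77  96 124 140 155 174 159 114  79  73  74  75  75
  75  75]
307 [ 74  75  74  75  74  74  79  99 121 129 134 152 143 106  79  74  75  74
  74  75] [ 75  74  75  75  74  76  93 118 130 138 153 158 121  80  73  74  74  75
  74  75]
310 [ 75  74  75  75  75  74  75  73  76  90 120 156 148 107  79  74  75  74
  74  74] [ 75  74  74  74  75  74  74  74  82 111 148 157 121  82  74  74  74  74
  75  75]
```

Request:
{"method": "send_rows", "body": {"motion": [{"tx": 0.003, "ty": 0, "tz": 0.03, "rx": 0, "ry": 0, "rz": 0, "gripper": 1}, {"tx": 0, "ty": 0, "tz": 0.02, "rx": 0, "ry": 0, "rz": 0, "gripper": 1}, {"tx": 0, "ty": 0, "tz": 0.01, "rx": 0, "ry": 0, "rz": 0, "gripper": 1}, {"tx": 0, "ty": 0, "tz": 0.01, "rx": 0, "ry": 0, "rz": 0, "gripper": 1}, {"tx": 0, "ty": 0, "tz": 0, "rx": 0, "ry": 0, "rz": 0, "gripper": 1}]}}

```text
time_s: 30.15
ee_pos: [492.1, 283.7, 131.5]
ee_rot: [-180.0, 0.0, 57.8]
force: [-0.0, -0.2, -0.6]
gripper_width: 22.3
gripper_force: 40.0
```

Request:
{"method": "send_rows", "body": {"motion": [{"tx": 0, "ty": 0, "tz": 0.02, "rx": 0, "ry": 0, "rz": 0, "gripper": 1}, {"tx": 0, "ty": 0, "tz": 0.02, "rx": 0, "ry": 0, "rz": 0, "gripper": 1}, {"tx": 0, "ty": 0, "tz": 0.02, "rx": 0, "ry": 0, "rz": 0, "gripper": 1}, {"tx": 0, "ty": 0, "tz": 0.02, "rx": 0, "ry": 0, "rz": 0, "gripper": 1}, {"tx": 0, "ty": 0, "tz": 0.01, "rx": 0, "ry": 0, "rz": 0, "gripper": 1}, {"tx": 0, "ty": 0, "tz": 0, "rx": 0, "ry": 0, "rz": 0, "gripper": 1}]}}

```text
time_s: 30.9
ee_pos: [492.0, 283.7, 86.5]
ee_rot: [-180.0, 0.0, 57.8]
force: [0.8, -0.3, -0.5]
gripper_width: 21.7
gripper_force: 40.0
```

Request:
{"method": "send_rows", "body": {"motion": [{"tx": 0, "ty": 0, "tz": 0.01, "rx": 0, "ry": 0, "rz": 0, "gripper": 1}, {"tx": 0, "ty": 0, "tz": 0.007, "rx": 0, "ry": 0, "rz": 0, "gripper": 1}, {"tx": 0, "ty": 0, "tz": 0.002, "rx": 0, "ry": 0, "rz": 0, "gripper": 1}, {"tx": 0, "ty": 0, "tz": 0, "rx": 0, "ry": 0, "rz": 0, "gripper": 1}]}}

```text
time_s: 31.4
ee_pos: [492.2, 283.8, 77.4]
ee_rot: [180.0, 0.0, 57.8]
force: [0.0, -0.1, -0.9]
gripper_width: 22.1
gripper_force: 40.0
```

Request:
{"method": "send_rows", "body": {"motion": [{"tx": 0, "ty": 0, "tz": 0.002, "rx": 0, "ry": 0, "rz": 0, "gripper": 1}, {"tx": 0, "ty": 0, "tz": 0, "rx": 0, "ry": 0, "rz": 0, "gripper": 1}]}}

```text
time_s: 31.65
ee_pos: [492.2, 283.8, 76.4]
ee_rot: [180.0, 0.0, 57.8]
force: [-0.0, 0.3, -0.8]
gripper_width: 22.0
gripper_force: 40.0
```

Request:
{"method": "send_rows", "body": {"motion": [{"tx": 0, "ty": 0, "tz": 0.0015, "rx": 0, "ry": 0, "rz": 0, "gripper": 1}, {"tx": 0, "ty": 0, "tz": 0, "rx": 0, "ry": 0, "rz": 0, "gripper": 1}]}}

```text
time_s: 31.9
ee_pos: [492.3, 283.8, 75.9]
ee_rot: [180.0, -0.0, 57.8]
force: [-1.1, 0.1, 0.2]
gripper_width: 22.1
gripper_force: 40.0
```

Request:
{"method": "send_rows", "body": {"motion": [{"tx": 0, "ty": 0, "tz": 0, "rx": 0, "ry": 0, "rz": 0, "gripper": 0.3}, {"tx": 0, "ty": 0, "tz": 0, "rx": 0, "ry": 0, "rz": 0, "gripper": 0}, {"tx": 0, "ty": 0, "tz": 0, "rx": 0, "ry": 0, "rz": 0, "gripper": -0.5}, {"tx": 0, "ty": 0, "tz": 0, "rx": 0, "ry": 0, "rz": 0, "gripper": -0.5}, {"tx": 0, "ty": 0, "tz": 0, "rx": 0, "ry": 0, "rz": 0, "gripper": -0.5}, {"tx": 0, "ty": 0, "tz": -0.04, "rx": 0, "ry": 0, "rz": 0, "gripper": -0.5}, {"tx": 0, "ty": 0, "tz": -0.08, "rx": 0, "ry": 0, "rz": 0, "gripper": -0.5}, {"tx": 0, "ty": 0, "tz": -0.1, "rx": 0, "ry": 0, "rz": 0, "gripper": -0.5}, {"tx": 0, "ty": 0, "tz": -0.1, "rx": 0, "ry": 0, "rz": 0, "gripper": -0.5}, {"tx": 0, "ty": 0, "tz": 0, "rx": 0, "ry": 0, "rz": 0, "gripper": -0.5}]}}

```text
time_s: 33.15
ee_pos: [494.3, 284.9, 240.3]
ee_rot: [179.7, -0.5, 57.8]
force: [-0.4, 0.3, 0.2]
gripper_width: 68.5
gripper_force: 0.0
```

```bash
python3 st.py; python3 - <<'E'
from h import *
d=grab('side','s9');a=grab('top','t9');f=d['frame'].astype(int);g=load('s3')['frame'].astype(int)
def blob(f,x0,x1,y0,y1):
    s=f[y0:y1,x0:x1];m=(s[:,:,0]>200)&(s[:,:,1]>80)&(s[:,:,1]<160)&(s[:,:,2]<90);ys,xs=np.nonzero(m);return len(xs),xs.mean()+x0,ys.mean()+y0,xs.min()+x0,xs.max()+x0,ys.min()+y0,ys.max()+y0
print('now',blob(f,262,300,290,340));print('before',blob(g,262,300,290,340))
# rack white/blue boundary in side row 290
for n in('s2','s3','s9'): print(n,load(n)['frame'][280,308:330].astype(int)[:,0])
# slot in disc, top
print(a['frame'].astype(int).mean(2)[243:258,290:308].astype(int))
E
```

```text
33.15 [494.3 284.9 240.3] [179.7  -0.5  57.8] [-0.4  0.3  0.2] [-0.034 -0.087  0.024] 61.0
now (341, np.float64(278.366568914956), np.float64(312.8709677419355), np.int64(269), np.int64(287), np.int64(291), np.int64(331))
before (328, np.float64(278.4878048780488), np.float64(312.9603658536585), np.int64(269), np.int64(287), np.int64(291), np.int64(330))
s2 [ 57  58  57  57  56  57  56  49  57 130 219 235 236 235 235 235 235 235
 235 235 236 235]
s3 [ 57  57  57  58  57  57  55  50  96 182 229 236 236 236 236 236 236 236
 236 236 236 236]
s9 [ 57  57  56  57  58  57  53  98 183 230 236 237 236 237 236 236 236 236
 236 236 236 236]
[[123 121 120 126 129 139 146 152 156 159 157 150 134 124 118 121 119 119]
 [120 119 124 138 162 178 188 194 200 203 201 189 170 145 128 118 119 121]
 [119 121 130 164 201 216 217 219 219 220 219 214 202 183 155 130 118 121]
 [118 119 147 185 214 222 223 223 221 220 220 222 219 212 185 146 121 117]
 [116 129 161 200 217 221 221 219 220 219 219 219 220 217 199 161 131 118]
 [125 144 180 210 218 216 217 215 215 215 215 215 213 216 204 180 146 124]
 [131 169 204 216 215 203 195 191 190 189 195 196 202 211 209 190 159 130]
 [141 187 214 217 206 186 165 155 151 158 165 178 197 209 209 188 158 130]
 [139 183 211 214 203 183 168 165 172 178 183 192 202 211 205 185 150 124]
 [136 174 202 211 208 200 198 200 202 202 205 207 212 212 199 173 138 119]
 [133 159 189 205 207 213 211 211 212 213 213 214 213 205 185 156 129 120]
 [132 149 171 190 202 210 211 213 215 214 210 212 208 194 166 135 122 119]
 [125 133 145 158 180 199 209 212 213 211 204 195 188 167 141 121 119 120]
 [123 123 124 133 152 173 196 201 200 193 178 159 144 132 125 120 121 122]
 [119 121 120 126 127 137 157 169 164 151 137 126 118 116 115 120 118 117]]
```

The screwdriver is back within 0.2 px of its first position. The rack has moved about 1 px further in, and the slot now lies nearly across the dock. I hand in.

```bash
python3 -c "
from workcell import env
print(env.job_done())"
```

```text
the job is handed in; nothing more can be done
None
```

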